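Load and start the lid printing press

TASK

Get the lid printing press ready and start it: take the spent white ink cartridge out of the cradle and put it down in the grey return tray, stand the fresh black cartridge upright in the press's cradle and close the red hinged clamp fully down over it so that the cartridge is driven home, and lay every container lid on the table, grip upwards, flat and flush into a pocket of its own shape in the die bed (one lid to a pocket; the number of lids varies). When all of that is done, push the green start button fully in and let go, leaving the cup and the label roll beside the work where they are.

Things in the scene. Friction and masses are not known exactly. Their poses are not given: they have to be found in the camera images.
- round_lid_1_center (a point): blue round lid lying on its flat face: 70 mm in diameter, 8 mm thick, about 70 g, with an upright grip in the middle of its top: a bar 40 mm long (along x), 14 mm wide (y), rising 26 mm above the plate (34 mm overall). This point is 17 mm above its underside, half-way up; z up. May be absent. The two lids of a shape are alike.
- round_lid_2_center (a point): blue round lid lying on its flat face: 70 mm in diameter, 8 mm thick, about 70 g, with an upright grip in the middle of its top: a bar 40 mm long (along x), 14 mm wide (y), rising 26 mm above the plate (34 mm overall). This point is 17 mm above its underside, half-way up; z up. May be absent. The two lids of a shape are alike.
- square_lid_1_center (a point): orange square lid lying on its flat face: 62 x 62 mm, the sides along its x and y, 8 mm thick, about 70 g, with an upright grip in the middle of its top: a bar 40 mm long (along x), 14 mm wide (y), rising 26 mm above the plate (34 mm overall). This point is 17 mm above its underside, half-way up; z up. May be absent. The two lids of a shape are alike.
- square_lid_2_center (a point): orange square lid lying on its flat face: 62 x 62 mm, the sides along its x and y, 8 mm thick, about 70 g, with an upright grip in the middle of its top: a bar 40 mm long (along x), 14 mm wide (y), rising 26 mm above the plate (34 mm overall). This point is 17 mm above its underside, half-way up; z up. May be absent. The two lids of a shape are alike.
- cartridge_center (a point): fresh black ink cartridge with a yellow band, a box 60 mm long (x), 40 mm wide (y) and 60 mm high (z), about 110 g; this point is its centre, 30 mm above its underside. Either way round fits the cradle.
- spent_center (a point): spent ink cartridge, white with a grey band, same size and weight as the fresh one, standing loose in the cradle at the start, its long side along the press's x; this point is its centre.
- return_tray_in (a point): centre of the inner floor (4 mm above the table) of the shallow grey return tray, 120 mm (x) by 95 mm (y) outside, walls 4 mm thick, 18 mm high; its place is fixed during a run.
- round_pocket_1 (a point): centre of the floor of a round pocket in the press's die bed: 74 mm in diameter, 8 mm deep, edges slightly chamfered; the bed's top is 30 mm and this floor 22 mm above the table. Axes are the press's: x to the back, y to the left (along its sides), z up. A lid that lies in it is flush with the bed.
- round_pocket_2 (a point): centre of the floor of a round pocket in the press's die bed: 74 mm in diameter, 8 mm deep, edges slightly chamfered; the bed's top is 30 mm and this floor 22 mm above the table. Axes are the press's: x to the back, y to the left (along its sides), z up. A lid that lies in it is flush with the bed.
- square_pocket_1 (a point): centre of the floor of a square pocket in the press's die bed: 66 x 66 mm, 8 mm deep, edges slightly chamfered; the bed's top is 30 mm and this floor 22 mm above the table. Axes are the press's: x to the back, y to the left (along its sides), z up. A lid that lies in it is flush with the bed.
- square_pocket_2 (a point): centre of the floor of a square pocket in the press's die bed: 66 x 66 mm, 8 mm deep, edges slightly chamfered; the bed's top is 30 mm and this floor 22 mm above the table. Axes are the press's: x to the back, y to the left (along its sides), z up. A lid that lies in it is flush with the bed.
- cradle (a point): centre of the mouth of the cradle, a chamfered 64 (x) by 44 (y) mm well in the press's grey left part, mouth 45 mm above the table; axes as the pockets'. Its floor is a stiff sliding seat 27 mm below the mouth, with no spring: a cartridge set down has its centre 3 mm above this point; over 5 N pushes it 8 mm down and it stays: home, the centre is 5 mm below this point.
- clamp_hinge (a point): middle of the hinge axis of the red clamp, 95 mm behind the cradle's centre and 80 mm above the table; the axis runs along the press's y, between two brackets 76 mm apart overall that rise to 92 mm above the table; axes as the pockets'.
- clamp_tip (a point): middle of the outer (closed: upper) side of the cross-bar at the clamp's free end. The clamp is a red plate 46 mm wide, 8 mm thick, from the hinge to this bar (14 mm thick, 60 mm long, centre 126 mm from the hinge). z looks away from the outer face (up when closed), x points from tip to hinge. Closed, this point is 31 mm in front of the cradle's centre, 88 mm above the table.
- clamp (a joint): clamp angle in rad: 0 closed (level, its pad on the cartridge), 1.57 upright; starts open at 1.9 to 2.1, leaning back. The stiff hinge stays where left (about 1.5 N at the tip moves it); driving the cartridge home takes about 5 N at the tip. Opens upwards and back: close it by pushing its tip from behind to the front, then down.
- start_top (a point): centre of the top of the round green start button, 28 mm in diameter, on the front end of the press's grey left part, in front of the clamp's tip.
- start (a joint): travel of the start button in m: 0 out, 0.006 fully in (about 5 N); springs back when let go.
- blue_cup: bystander: closed deli cup with a blue lid, 86 x 78 mm, 59 mm high; origin at the centre of its underside
- labels: bystander: roll of white labels lying flat, 62 mm across, 28 mm high; origin at the centre of its underside
Things that resemble listed ones, but are neither listed nor needed, are in the scene too. Leave any turquoise look-alike of the part that bears round_lid_1_center alone. What is shaped like the part that bears cartridge_center but pink is not meant.

How it is judged (in metres and radians):
On the way, in this order (a step that is already met when the one before it is completed fails the run):
1. the spent cartridge is in the return tray, the fresh one is home in its cradle under the closed clamp, and every lid lies flush in a pocket of its shape (horizontal distance between cartridge_center and cradle below 0.006 m and z of cartridge_center in the frame of cradle below -0.003 m and angle between cartridge_center's own z axis and vertical below 0.08 rad and value of joint clamp below 0.06 rad and x of spent_center in the frame of return_tray_in between -0.04 and 0.04 m and y of spent_center in the frame of return_tray_in between -0.03 and 0.03 m and z of spent_center in the frame of return_tray_in below 0.036 m and (horizontal distance between round_lid_1_center and round_pocket_1 below 0.005 m or horizontal distance between round_lid_1_center and round_pocket_2 below 0.005 m) and z of round_lid_1_center in the frame of round_pocket_1 between 0.012 and 0.02 m and angle between each of round_lid_1_center, round_lid_2_center, square_lid_1_center, square_lid_2_center's own z axis and vertical below 0.06 rad and (horizontal distance between round_lid_2_center and round_pocket_1 below 0.005 m or horizontal distance between round_lid_2_center and round_pocket_2 below 0.005 m) and z of round_lid_2_center in the frame of round_pocket_1 between 0.012 and 0.02 m and ((horizontal distance between square_lid_1_center and square_pocket_1 below 0.005 m and (angle between the x axis of square_lid_1_center and the x axis of square_pocket_1, either way round below 0.12 rad or angle between the x axis of square_lid_1_center and the y axis of square_pocket_1, either way round below 0.12 rad)) or (horizontal distance between square_lid_1_center and square_pocket_2 below 0.005 m and (angle between the x axis of square_lid_1_center and the x axis of square_pocket_2, either way round below 0.12 rad or angle between the x axis of square_lid_1_center and the y axis of square_pocket_2, either way round below 0.12 rad))) and z of square_lid_1_center in the frame of square_pocket_1 between 0.012 and 0.02 m and ((horizontal distance between square_lid_2_center and square_pocket_1 below 0.005 m and (angle between the x axis of square_lid_2_center and the x axis of square_pocket_1, either way round below 0.12 rad or angle between the x axis of square_lid_2_center and the y axis of square_pocket_1, either way round below 0.12 rad)) or (horizontal distance between square_lid_2_center and square_pocket_2 below 0.005 m and (angle between the x axis of square_lid_2_center and the x axis of square_pocket_2, either way round below 0.12 rad or angle between the x axis of square_lid_2_center and the y axis of square_pocket_2, either way round below 0.12 rad))) and z of square_lid_2_center in the frame of square_pocket_1 between 0.012 and 0.02 m), for 0.2 s.
2. then the start button is pushed in (all of step 1 and value of joint start above 0.0045 m), for 0.05 s.
At the end, for the whole second after the job is handed in: Spent cartridge in the return tray; fresh one upright in its cradle, within 2 mm of home; clamp closed within 0.06 rad; every lid present grip up in a pocket of its shape, within 5 mm of its centre, flush within 3 mm; start button pushed (over 4.5 mm) after all that, and out again (all of step 1 and value of joint start below 0.002 m); the robot touches nothing.
It fails at once if a bystander (the cup or label roll) is shifted by more than 3 cm or tipped (distance of any of blue_cup, labels from where it was at the start of the episode above 0.03 m or angle between any of blue_cup, labels's own z axis and vertical above 0.5 rad).
Of round_lid_1, round_lid_2, square_lid_1, square_lid_2 only 2 to 4 are there at a start; the rules pass over those that are not, and their reading is None.
At some moment in a run one of round_lid_1, round_lid_2, square_lid_1, square_lid_2, cartridge may be knocked a few centimetres aside while the robot is not near it.
It also fails if it takes over 210 s, if anything falls off the work surface, if the arm or the gripper's body presses on something with over 40 N, if the wrist force passes 120 N, or if a joint passes its speed limit or range.

ROBOT

A 6-joint arm with a two-finger parallel gripper is mounted at the origin on a cart in front of the work surface, level with it; the furniture and walls round the work are solid. World frame = base frame: x ahead of the robot, y to its left, z up, the work surface at z = 0. Lengths are in m, angles in degrees, forces in N, time in s.
With the tool pointing down it reaches from about 0.4 to 0.825 m from the base axis. Payload 7 kg.
Tool frame: the origin (TCP) lies at the centre of the arm's flange, where the gripper is bolted on; the fingertips stand 178 mm ahead of it and the grasp point (between the pads) lies 159 mm ahead of it (r.tips_ahead is the z of the fingertips in the tool frame, in m); z points along the fingers, y is the line along which they close (so a half turn about z gives the same grasp; the last joint's range is limited). The gripper opens to 88 mm and grips with 3 to 60 N. Pads are 19 mm wide; open, the fingers measure 130 mm over their backs; the gripper's body (78 mm by 193 mm) begins 47 mm behind the grasp point.
Start: joints at [86.923, 20.546, 0.682, 0, -70.136, -16.507], TCP at [0.226, 0.636, 0.405] pointing down, gripper open.
Joint ranges: [-176.03, 176.03], [-82.01, 121.73], [-58.28, 71.71], [-173.87, 95.51], [-174.79, -0.11], [-173.66, 173.66]. Speed limits (degrees/s): [136.94, 136.94, 172.46, 180, 180, 180].

INTERFACE

Orientations are given as [roll, pitch, yaw] about the fixed x, y, z axes, in that order (R = Rz(yaw) Ry(pitch) Rx(roll)).
In Python, from plant import r gives the robot as it stands. The module is installed in compiled form; this text tells all that it offers.
- The arm moves only by the shell command python3 -m pendant 'ROWS' [FORCE]. ROWS is JSON, a list that holds one entry, the list of rows, each a list of 7 numbers: the shift along the tool's x, y, z in m, then the turn, a rotation vector about the tool's x, y, z in degrees, then the gripper command: -1 is shut, 1 is fully open, values between are in proportion. A call has 1 to 5 rows; each row is the pose to reach, as a shift and turn from the pose commanded when the call began, along the tool's axes at that moment; what a row does not reach only later rows make up. A row lasts 1/10 s, in which the tool goes at most 50 mm and 8.59 degrees, less where a joint would pass 70% of its speed; a pose out of reach is approached as far as the arm can. A call with a gripper value outside its range is refused whole. The fingers move at their own pace and stop on an object; FORCE is the grip in N (left out, the last holds). Time passes only in rows, so rows that repeat a pose let the fingers close. It gives the time, the measured TCP pose, the force, the opening and the grip force at its end, in the units of the state.
- r.get_state(): the state, without advancing time (a new reading comes with each control period).
- r.capture(name): name is "scene" or "top" or "wrist"; returns the picture (420x560x3 uint8, red, green, blue); there is no depth.
- r.camera_params(name): a dict with "fx", "fy", "cx", "cy" (pixels), "dist_coeffs" ([k1, k2, p1, p2, k3] as OpenCV has them; the pictures are not rectified), "R" (3x3) and "t" (3): a world point X has camera coordinates R X + t. Camera axes: x right, y down, z forward; pixel columns grow to the right and rows downward; lengths in m; the calibration is good to about 2 mm. A picture is of the moment at which its call begins: read the wrist's pose just before it. camera_params takes no time and is no camera call; for the wrist camera it gives the pose at the moment of the call.
- r.close_job(): hands the job in; it is judged then, once.
The state is a dict: "time_s": time; "joints": joint angles; "qd": joint speeds; "joint_torque": joint torques, N m; "tcp_pos": TCP position; "eef_rot": TCP orientation; "contact_force": force on the tool from outside, world axes, zero at the start; "moment": the same for the moment, N m; "gripper_width": finger opening in m; "gripper_force": force on a finger pad.
Only numpy, scipy, OpenCV 4.12 (cv2) and the standard library are available. Lean on these libraries where they do the work, as an engineer would, in place of code of your own. Each camera call takes 0.05 s, during which the arm holds its last target. There are 200 camera calls.

## Working session

There is one attempt and no reset: what is moved stays moved. The work goes in short steps, Python scripts to look and compute and a shell command to move; the robot and the scene stay as the last step left them, time stands still between calls to the robot, and variables do not carry over. Pictures are saved under pics/ and viewed, at most 14 in all, crops included, and the job is handed in when it is done.

```bash
mkdir -p pics; python3 - <<'E'
from plant import r
import cv2
print(r.get_state())
for n in("scene","top","wrist"):
    p=r.camera_params(n);print(n,p)
    cv2.imwrite(f"pics/{n}0.png",r.capture(n)[:,:,::-1])
E
```

```text
{'time_s': 0.0, 'joints': array([ 8.69233116e+01,  2.05927071e+01,  6.32883483e-01, -1.93946207e-02,
       -7.01352204e+01, -1.65103061e+01]), 'qd': array([-0.05739897, -0.00304743,  0.00476376,  0.03444952, -0.03100995,
        0.02379975]), 'joint_torque': array([ 1.22572428e-04, -5.82719564e+01,  2.93043441e+01,  6.99671432e+00,
        6.76073789e-03, -1.74824168e-04]), 'tcp_pos': array([0.22618583, 0.63577144, 0.40370359]), 'eef_rot': array([ 1.79903693e+02, -9.53264688e-03, -1.95935919e+01]), 'contact_force': array([-0.68081969,  0.18109109, -0.21517706]), 'moment': array([-0.02985857, -0.02279974,  0.0171882 ]), 'gripper_force': 0.0, 'gripper_width': 0.08769112041813974}
scene {'fx': 470.2554523622424, 'fy': 470.2554523622424, 'cx': 280.1701006753365, 'cy': 216.4231139464224, 'dist_coeffs': array([-0.16586443,  0.        ,  0.        ,  0.        ,  0.        ]), 'R': array([[ 0.60625468, -0.79496961,  0.02187667],
       [-0.5169011 , -0.41480289, -0.74883364],
       [ 0.60437449,  0.44267582, -0.66239686]]), 't': array([-0.51360957,  0.27426347,  0.96998473])}
top {'fx': 465.9319827193915, 'fy': 465.9319827193915, 'cx': 274.0427911537932, 'cy': 208.97193866376685, 'dist_coeffs': array([-0.06786336,  0.        ,  0.        ,  0.        ,  0.        ]), 'R': array([[ 0.02864286, -0.9995774 ,  0.00496155],
       [-0.9764917 , -0.02904153, -0.21358969],
       [ 0.21364351,  0.00127291, -0.97691086]]), 't': array([-0.18495299,  0.55964601,  1.19474315])}
wrist {'fx': 326.435058930763, 'fy': 326.435058930763, 'cx': 280.44724969656124, 'cy': 210.13540097590726, 'dist_coeffs': array([0.02155138, 0.        , 0.        , 0.        , 0.        ]), 'R': array([[-0.3353075 , -0.94210779,  0.00134118],
       [-0.8985188 ,  0.32022103,  0.30020402],
       [-0.28325401,  0.09945559, -0.95387407]]), 't': array([ 0.67407786, -0.03879674,  0.39187471])}
```

View pics/top0.png

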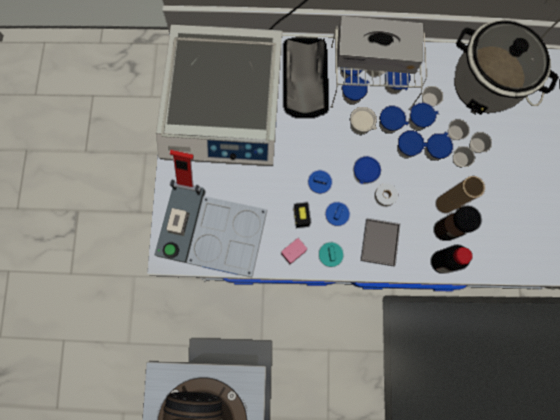

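View pics/scene0.png

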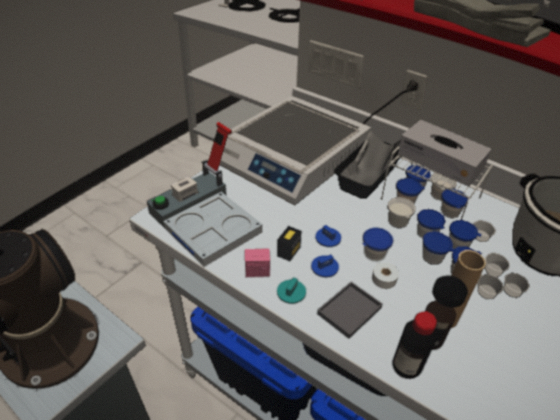

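Candidates in the top view. Blue round lids: (320,181) and (337,213); look-alikes are the turquoise lid (331,254), the cup (367,169) and the cups at the back. Fresh cartridge: black with a yellow mark at (302,215), with the pink one at (294,250). Spent one in the cradle at (177,220). Tray at (380,242), label roll at (387,195). I see no square lids. I'll check these in one close crop.

```bash
cat > h.py <<'E'
import cv2,numpy as np
from plant import r
def ray(n,uv,p=None):
    p=p or r.camera_params(n); K=np.array([[p['fx'],0,p['cx']],[0,p['fy'],p['cy']],[0,0,1]])
    q=cv2.undistortPoints(np.float64(uv).reshape(-1,1,2),K,np.float64(p['dist_coeffs']))[:,0]
    R=np.array(p['R']);return -R.T@p['t'], np.c_[q,np.ones(len(q))]@R
def onz(n,uv,z,p=None):
    c,d=ray(n,uv,p); return c+d*((z-c[2])/d[:,2])[:,None]
def pix(n,X,p=None):
    p=p or r.camera_params(n); K=np.array([[p['fx'],0,p['cx']],[0,p['fy'],p['cy']],[0,0,1]])
    return cv2.projectPoints(np.float64(X).reshape(-1,3),cv2.Rodrigues(np.array(p['R']))[0],np.float64(p['t']),K,np.float64(p['dist_coeffs']))[0][:,0]
def hsv(im): return cv2.cvtColor(im,cv2.COLOR_RGB2HSV)
def blobs(m,amin):
    cs=cv2.findContours(m.astype(np.uint8),cv2.RETR_EXTERNAL,cv2.CHAIN_APPROX_NONE)[0]
    return [c for c in cs if cv2.contourArea(c)>=amin]
E
python3 - <<'E'
from h import *
im=cv2.imread('pics/top0.png')
cv2.imwrite('pics/top0c.png',cv2.resize(im[140:290,148:412],None,fx=3,fy=3,interpolation=cv2.INTER_CUBIC))
h=hsv(im[:,:,::-1].copy())
m=(h[...,0]>100)&(h[...,0]<130)&(h[...,1]>130)&(h[...,2]>60)
for c in blobs(m,80):
    (x,y),ra=cv2.minEnclosingCircle(c); print('blue',round(x),round(y),ra,cv2.contourArea(c),onz('top',[(x,y)],.008)[0])
E
```

```text
blue 410 284 55.52036666870117 396.0 [ 0.37572834 -0.54541724  0.008     ]
blue 278 280 54.52073669433594 203.0 [ 0.37735311 -0.18632649  0.008     ]
blue 337 213 11.459209442138672 375.0 [ 0.56912416 -0.34613689  0.008     ]
blue 320 182 11.068072319030762 357.0 [ 0.66040028 -0.2957643   0.008     ]
blue 366 170 13.54537296295166 491.5 [ 0.69867199 -0.43085338  0.008     ]
blue 425 144 26.575464248657227 907.0 [ 0.78591097 -0.60517126  0.008     ]
blue 394 119 13.977806091308594 431.5 [ 0.86081629 -0.51498563  0.008     ]
blue 424 114 13.418136596679688 423.5 [ 0.88035163 -0.60577253  0.008     ]
blue 354 89 12.16562557220459 250.5 [ 0.95211303 -0.39789632  0.008     ]
```

View pics/top0c.png

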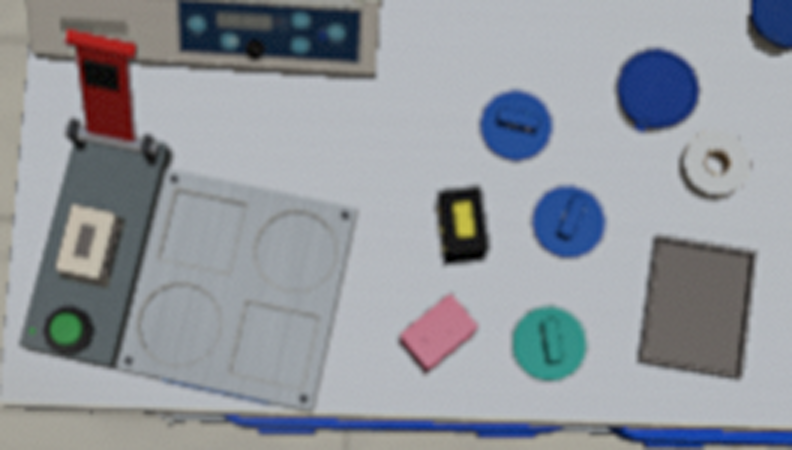

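The crop (3x, offset (148,140)) confirms two blue round lids at crop (516,125) and (568,221). The black cartridge with yellow top is at (463,224). The pink block, turquoise lid, cup and roll are separate. Round pockets are at (297,250) and (180,325), cradle with the white cartridge at (88,242), button at (66,329), tray at (697,307).

```bash
cat >> h.py <<'E'
def go(P,yaw,st=None):
    """tool-frame shift & z-turn from the present pose to TCP P, tool down, yaw deg"""
    from scipy.spatial.transform import Rotation as Ro
    st=st or r.get_state(); Rc=Ro.from_euler('xyz',st['eef_rot'],degrees=True)
    T=Ro.from_euler('xyz',[180,0,yaw],degrees=True)
    return np.round(Rc.inv().apply(np.array(P)-st['tcp_pos']),4), np.round((Rc.inv()*T).as_rotvec(degrees=True),2)
E
python3 - <<'E'
from h import *
def c(*a): return [(x/3+148-1/3,y/3+140-1/3) for x,y in a]
S=onz('top',c((174,179),(346,215),(304,398),(128,361)),.03);print('screws',S.round(4))
for a,b in((0,1),(1,2),(3,2),(0,3)):
    d=S[b]-S[a];print(np.linalg.norm(d),np.degrees(np.arctan2(d[1],d[0])))
print('pockR',onz('top',c((297,250),(180,325)),.03).round(4));print('pockS',onz('top',c((203,232),(277,343)),.03).round(4))
print('spent',onz('top',c((86,242)),.078).round(4),'fresh',onz('top',c((464,220)),.06).round(4))
print('button',onz('top',c((66,329)),.055),'tray',onz('top',c((656,238),(754,252),(741,378),(640,362)),.018).round(4), onz('top',c((697,307)),.018))
print('cup',onz('top',c((657,89)),.059),'labels',onz('top',c((713,165)),.028),'lids',onz('top',c((516,125),(568,221)),.008),'turq',onz('top',c((548,343)),.008),'pink',onz('top',c((440,330)),.03))
print('hinge',onz('top',c((76,130),(153,150)),.09),'tip',onz('top',c((100,45)),.17))
print(go([.5,.0,.4],-19.6))
E
```

```text
screws [[ 0.5933  0.0221  0.03  ]
 [ 0.564  -0.1382  0.03  ]
 [ 0.3954 -0.1063  0.03  ]
 [ 0.4237  0.0537  0.03  ]]
0.16301130916087117 -100.36219361877247
0.17158524987710877 169.2579143957922
0.1624219152224602 -100.01577725030953
0.17256435404170128 169.45675185655895
pockR [[ 0.5299 -0.0945  0.03  ]
 [ 0.4577  0.0086  0.03  ]]
pockS [[ 0.5441 -0.0075  0.03  ]
 [ 0.4441 -0.08    0.03  ]]
spent [[0.5226 0.0892 0.078 ]] fresh [[ 0.5562 -0.245   0.06  ]]
button [[0.44777291 0.10635342 0.055     ]] tray [[ 0.5532 -0.4264  0.018 ]
 [ 0.5426 -0.5179  0.018 ]
 [ 0.4253 -0.5029  0.018 ]
 [ 0.4375 -0.4103  0.018 ]] [[ 0.48960169 -0.46352057  0.018     ]]
cup [[ 0.68486222 -0.42106713  0.059     ]] labels [[ 0.62226485 -0.4788758   0.028     ]] lids [[ 0.66090828 -0.29623684  0.008     ]
 [ 0.56909664 -0.34572769  0.008     ]] turq [[ 0.45387539 -0.32736509  0.008     ]] pink [[ 0.46021965 -0.22677557  0.03      ]]
hinge [[0.62137728 0.10310398 0.09      ]
 [0.60499583 0.03318977 0.09      ]] tip [[0.67434352 0.07029831 0.17      ]]
(array([0.4711, 0.5072, 0.0047]), array([ 0.07, -0.01,  0.01]))
```

```bash
python3 - <<'E'
from h import *
from scipy.spatial.transform import Rotation as Ro
p=r.camera_params('wrist');R=np.array(p['R']);s=r.get_state()
Rc=Ro.from_euler('xyz',s['eef_rot'],degrees=True)
print('cam in tool',Rc.inv().apply(-R.T@p['t']-s['tcp_pos']),'axis',Rc.inv().apply(R[2]))
print(go([.45,.03,.40],-10.35))
E
```

```text
cam in tool [0.08070813 0.0001969  0.01931589] axis [-3.00323954e-01 -1.29005711e-04  9.53837253e-01]
(array([0.4139, 0.4957, 0.0046]), array([ 0.07, -0.  , -9.24]))
```

```bash
python3 -m pendant '[[[0.24,0.24,0.02,0,0,-5,1],[0.24,0.24,0.02,0,0,-5,1],[0.24,0.24,0.02,0,0,-5,1],[0.24,0.24,0.02,0,0,-5,1],[0.24,0.24,0.02,0,0,-5,1]]]'
python3 - <<'E'
from h import *
print(r.get_state()['tcp_pos'],go([.52,.02,.36],-10.35))
E
```

```text
time_s: 0.65
tcp_pos: [0.3337, 0.4085, 0.3897]
eef_rot: [180.0, 0.0, -14.6]
contact_force: [1.6, 0.5, 0.3]
gripper_width: 0.0875
gripper_force: 0.0
[0.33374203 0.40850877 0.3897152 ] (array([0.2779, 0.3292, 0.0298]), array([ 0.01,  0.  , -4.21]))
```

```bash
python3 -m pendant '[[[0.28,0.33,0.03,0,0,-4.2,1],[0.28,0.33,0.03,0,0,-4.2,1],[0.28,0.33,0.03,0,0,-4.2,1],[0.28,0.33,0.03,0,0,-4.2,1],[0.28,0.33,0.03,0,0,-4.2,1]]]' >/dev/null
python3 - <<'E'
from h import *
print(r.get_state()['tcp_pos'],go([.52,.02,.36],-10.35))
E
```

```text
[0.44189504 0.18385345 0.37275114] (array([0.1063, 0.1471, 0.0127]), array([-0.03, -0.02, -0.01]))
```

```bash
python3 -m pendant '[[[0.106,0.147,0.013,0,0,0,1],[0.106,0.147,0.013,0,0,0,1],[0.106,0.147,0.013,0,0,0,1],[0.106,0.147,0.013,0,0,0,1],[0.106,0.147,0.013,0,0,0,1]]]'; python3 -m pendant '[[[0,0,0,0,0,0,1],[0,0,0,0,0,0,1]]]' >/dev/null
python3 - <<'E'
from h import *
import pickle
s=r.get_state();p=r.camera_params('wrist');im=r.capture('wrist');print(s['tcp_pos'])
pickle.dump((s,p,im),open('w1.pkl','wb'))
cv2.imwrite('pics/w1.png',im[:,:,::-1])
E
```

```text
time_s: 1.65
tcp_pos: [0.5202, 0.0191, 0.3588]
eef_rot: [179.9, 0.1, -10.6]
contact_force: [-0.4, -0.4, -0.1]
gripper_width: 0.0879
gripper_force: 0.0
[0.51914466 0.02259403 0.35963917]
```

View pics/w1.png

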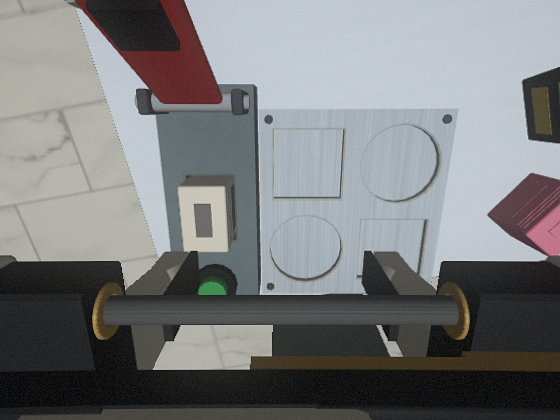

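The wrist view is aligned with the press. Round pockets are at (400,162) and (305,246), square at (308,162), spent cartridge top at (204,219), button at (212,289) and screws at (268,119), (447,119), (270,286). I'll fit these precisely.

```bash
python3 - <<'E'
from h import *
import pickle
s,p,im=pickle.load(open('w1.pkl','rb'))
g=cv2.GaussianBlur(cv2.cvtColor(im,cv2.COLOR_RGB2GRAY),(3,3),0)
b=cv2.adaptiveThreshold(g,1,cv2.ADAPTIVE_THRESH_MEAN_C,cv2.THRESH_BINARY_INV,15,6)
cs,_=cv2.findContours(b,cv2.RETR_LIST,cv2.CHAIN_APPROX_NONE)
for c in cs:
    x,y,w,h=cv2.boundingRect(c)
    if x>255 and x+w<470 and y+h<300 and y>100 and (len(c)>90 or (6<w<16 and 6<h<16)):
        X=onz('wrist',c[:,0],.03,p)
        (cx,cy),ra=cv2.minEnclosingCircle(np.float32(X[:,:2])); rc=cv2.minAreaRect(np.float32(X[:,:2]*1000))
        print((x,y,w,h),'circ',round(cx,4),round(cy,4),round(ra,4),'rect',np.round(rc[0],1),np.round(rc[1],1),round(rc[2],1))
h=hsv(im)
m=(h[...,2]>150)&(h[...,0]<30)&(h[...,1]>20); m[:170]=0;m[255:]=0;m[:,:170]=0;m[:,245:]=0
m=cv2.morphologyEx(m.astype(np.uint8),cv2.MORPH_CLOSE,np.ones((25,25)))
for c in blobs(m,300):
    X=onz('wrist',c[:,0],.078,p);rc=cv2.minAreaRect(np.float32(X[:,:2]*1000));print('spent',cv2.boundingRect(c),np.round(rc[0],1),np.round(rc[1],1),rc[2])
print('screws',onz('wrist',[(268.5,119),(447,119),(270,286)],.03,p).round(4))
print('bracket',onz('wrist',[(135,90),(249,88),(135,113),(249,113)],.09,p).round(4))
E
```

```text
(266, 282, 9, 8) circ 0.4207 0.0509 0.0045 rect [420.9  52. ] [8.6 8.5] 79.6
(270, 230, 7, 12) circ 0.477 0.0381 0.0069 rect [477.4  38.6] [ 1.8 13.6] 54.4
(360, 218, 10, 12) circ 0.4732 -0.0551 0.0073 rect [475.6 -53. ] [ 7.1 14.3] 42.1
(371, 217, 47, 4) circ 0.4727 -0.0846 0.023 rect [473.2 -84.7] [45.9  3.2] 79.7
(269, 214, 74, 68) circ 0.4567 0.0075 0.0383 rect [455.3   5.8] [71.5 76.3] 49.1
(272, 129, 3, 62) circ 0.5526 0.0247 0.029 rect [552.4  23.7] [ 1.8 57.9] 79.2
(429, 128, 26, 144) circ 0.4799 -0.1302 0.0732 rect [ 479.8 -130.6] [  3.4 146.2] 79.2
(272, 128, 74, 72) circ 0.5423 -0.0082 0.0477 rect [542.4  -7.9] [68.3 67.9] 79.6
(276, 127, 65, 4) circ 0.5759 -0.0136 0.0296 rect [575.5 -13.5] [59.   2.7] 79.6
(366, 123, 75, 80) circ 0.5269 -0.094 0.0384 rect [526.6 -97.9] [68.5 75.3] 80.5
(442, 114, 11, 10) circ 0.5611 -0.1391 0.0046 rect [ 561.1 -139.1] [9.1 7.9] 79.3
(264, 114, 9, 11) circ 0.5904 0.0211 0.0046 rect [590.4  21.1] [7.6 7.7] 35.3
(276, 110, 45, 5) circ 0.5928 -0.0071 0.0201 rect [591.5  -6.8] [39.9  3.5] 79.6
(326, 109, 102, 7) circ 0.5802 -0.0769 0.0457 rect [578.5 -76.6] [91.1  5.2] 79.4
spent (178, 186, 50, 66) [520.8  88.7] [38.6 58.4] 79.62549591064453
screws [[ 0.5903  0.0207  0.03  ]
 [ 0.5606 -0.1391  0.03  ]
 [ 0.4204  0.0521  0.03  ]]
bracket [[0.6284 0.1085 0.09  ]
 [0.6154 0.0279 0.09  ]
 [0.6133 0.1135 0.09  ]
 [0.5986 0.0315 0.09  ]]
```

```bash
python3 - <<'E'
from h import *
print(go([.521,.0887,.27],-10.4),go([.521,.0887,.228],-10.4))
E
```

```text
(array([-0.01  , -0.0651,  0.0898]), array([-0.01, -0.01,  0.08])) (array([-0.01  , -0.065 ,  0.1318]), array([-0.01, -0.01,  0.08]))
```

```bash
python3 -m pendant '[[[-0.01,-0.065,0.08,0,0,0,1],[-0.01,-0.065,0.08,0,0,0,1],[-0.01,-0.065,0.11,0,0,0,1],[-0.01,-0.065,0.132,0,0,0,1],[-0.01,-0.065,0.132,0,0,0,1]]]' 25; python3 -m pendant '[[[0,0,0,0,0,0,-1],[0,0,0,0,0,0,-1],[0,0,0,0,0,0,-1],[0,0,0,0,0,0,-1],[0,0,0,0,0,0,-1]]]'
```

```text
time_s: 2.4
tcp_pos: [0.5197, 0.0888, 0.2251]
eef_rot: [179.8, 0.3, -10.3]
contact_force: [0.5, -0.0, 0.3]
gripper_width: 0.0874
gripper_force: 0.0
time_s: 2.9
tcp_pos: [0.5215, 0.0878, 0.2284]
eef_rot: [-179.9, -0.1, -10.4]
contact_force: [0.2, -0.2, -0.1]
gripper_width: 0.0534
gripper_force: 0.0
```

```bash
python3 -m pendant '[[[0,0,0,0,0,0,-1],[0,0,0,0,0,0,-1],[0,0,0,0,0,0,-1],[0,0,0,0,0,0,-1]]]';  python3 -m pendant '[[[0,0,-0.03,0,0,0,-1],[0,0,-0.07,0,0,0,-1],[0,0,-0.10,0,0,0,-1],[0,0,-0.1,0,0,0,-1]]]'; python3 - <<'E'
from h import *
print(go([.4896,-.4636,.328],-8.5), go([.4896,-.4636,.195],-8.5))
E
```

```text
time_s: 3.3
tcp_pos: [0.5214, 0.0879, 0.2279]
eef_rot: [-180.0, -0.0, -10.4]
contact_force: [-1.2, -0.4, 4.1]
gripper_width: 0.04
gripper_force: 25.0
time_s: 3.7
tcp_pos: [0.5224, 0.0884, 0.3318]
eef_rot: [-179.8, -0.3, -10.3]
contact_force: [0.3, 0.6, -1.3]
gripper_width: 0.0395
gripper_force: 25.0
(array([0.0668, 0.5489, 0.002 ]), array([-0.22, -0.35, -1.85])) (array([0.066 , 0.5494, 0.135 ]), array([-0.22, -0.35, -1.85]))
```

```bash
python3 -m pendant '[[[0.006,0.045,0,0,0,-0.3,-1],[0.012,0.09,0,0,0,-0.6,-1],[0.018,0.135,0,0,0,-1,-1],[0.023,0.183,0,0,0,-1,-1],[0.023,0.183,0,0,0,-1,-1]]]' >/dev/null;python3 -m pendant '[[[0.006,0.045,0,0,0,-0.3,-1],[0.012,0.09,0,0,0,-0.6,-1],[0.018,0.135,0,0,0,-1,-1],[0.023,0.183,0,0,0,-1,-1],[0.023,0.183,0,0,0,-1,-1]]]' >/dev/null;python3 -m pendant '[[[0.006,0.045,0,0,0,-0.3,-1],[0.012,0.09,0,0,0,-0.6,-1],[0.018,0.135,0,0,0,-1,-1],[0.023,0.183,0,0,0,-1,-1],[0.023,0.183,0,0,0,-1,-1]]]' ; python3 - <<'E'
from h import *
print(go([.4897,-.4644,.215],-7.4))
E
```

```text
time_s: 5.2
tcp_pos: [0.4991, -0.4691, 0.3253]
eef_rot: [-180.0, 0.1, -7.6]
contact_force: [0.4, 0.7, -2.3]
gripper_width: 0.0401
gripper_force: 25.0
(array([-0.0097, -0.0034,  0.1103]), array([-0.01,  0.13, -0.21]))
```

```bash
python3 -m pendant '[[[-0.009,-0.004,0.04,0,0,0,-1],[-0.009,-0.004,0.08,0,0,0,-1],[-0.009,-0.004,0.105,0,0,0,-1],[-0.009,-0.004,0.111,0,0,0,-1],[-0.009,-0.004,0.111,0,0,0,-1]]]'; python3 -m pendant '[[[0,0,0,0,0,0,1],[0,0,0,0,0,0,1],[0,0,0,0,0,0,1],[0,0,0,0,0,0,1],[0,0,-0.03,0,0,0,1]]]'; python3 -m pendant '[[[0,0,-0.05,0,0,0,1],[0,0,-0.1,0,0,0,1],[0,0,-0.13,0,0,0,1],[0,0,-0.13,0,0,0,1]]]'
python3 - <<'E'
from h import *
print(go([.54,-.30,.36],-10.4))
E
```

```text
time_s: 5.7
tcp_pos: [0.4913, -0.4589, 0.2153]
eef_rot: [-179.9, 0.2, -7.4]
contact_force: [0.5, 0.5, -1.8]
gripper_width: 0.0402
gripper_force: 25.0
time_s: 6.2
tcp_pos: [0.4901, -0.4589, 0.243]
eef_rot: [-179.8, 0.4, -7.4]
contact_force: [0.1, -0.1, -0.3]
gripper_width: 0.0747
gripper_force: 0.0
time_s: 6.6
tcp_pos: [0.4922, -0.4606, 0.3833]
eef_rot: [179.7, -0.5, -7.4]
contact_force: [0.5, 0.8, 0.2]
gripper_width: 0.0878
gripper_force: 0.0
(array([ 0.0267, -0.1655,  0.0227]), array([ 0.25, -0.52,  3.04]))
```

```bash
python3 -m pendant '[[[0.03,-0.05,0.023,0,0,3,1],[0.06,-0.1,0.023,0,0,3,1],[0.087,-0.157,0.023,0,0,3,1],[0.087,-0.157,0.023,0,0,3,1],[0.087,-0.157,0.023,0,0,3,1]]]'; python3 -m pendant '[[[0,0,0,0,0,0,1],[0,0,0,0,0,0,1]]]' >/dev/null
python3 - <<'E'
from h import *
import pickle
s=r.get_state();p=r.camera_params('wrist');im=r.capture('wrist');print(s['tcp_pos'],s['eef_rot'])
pickle.dump((s,p,im),open('w2.pkl','wb'))
cv2.imwrite('pics/w2.png',im[:,:,::-1])
E
```

```text
time_s: 7.1
tcp_pos: [0.6, -0.3118, 0.3528]
eef_rot: [-180.0, 0.0, -10.2]
contact_force: [-0.1, -0.3, -1.5]
gripper_width: 0.0877
gripper_force: 0.0
[ 0.59744107 -0.31578519  0.35335833] [-1.79996975e+02  2.98693112e-02 -1.04125418e+01]
```

View pics/w2.png

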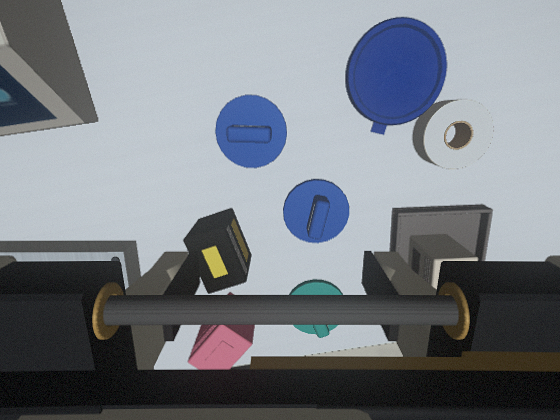

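The wrist view shows lid A at (251,131) with its bar running across, lid B at (316,210) with its bar running down, the black cartridge top at (213,257), and the spent cartridge in the tray at (440,260). Next I'll measure the lid centres, bar directions and cartridge top.

```bash
cat > lids.py <<'E'
from h import *
def yawof(rc):
    (w,hh),a=rc[1],rc[2]; b=cv2.boxPoints(rc); e=[b[1]-b[0],b[2]-b[1]]; e=max(e,key=np.linalg.norm); return np.degrees(np.arctan2(e[1],e[0]))%180
def lids(im,p,top=250):
    h=hsv(im); m=(h[...,0]>100)&(h[...,0]<125)&(h[...,1]>120)&(h[...,2]>50); m[top:]=0
    for c in blobs(m,1500):
        X=onz('wrist',c[:,0],.008,p); (x,y),ra=cv2.minEnclosingCircle(np.float32(X[:,:2]))
        print('blob',cv2.boundingRect(c),'c',round(x,4),round(y,4),'r',round(ra,4))
        if abs(ra-.035)>.004: continue
        g=cv2.cvtColor(im,cv2.COLOR_RGB2GRAY); k=np.zeros_like(g); cv2.drawContours(k,[c],-1,1,-1); k=cv2.erode(k,np.ones((9,9)))
        b=cv2.adaptiveThreshold(g,1,cv2.ADAPTIVE_THRESH_MEAN_C,cv2.THRESH_BINARY_INV,13,4)*k
        b=cv2.morphologyEx(b,cv2.MORPH_CLOSE,np.ones((5,5)))
        for d in blobs(b,25):
            Y=onz('wrist',d[:,0],.034,p);rc=cv2.minAreaRect(np.float32(Y[:,:2]*1000));print('   bar',np.round(rc[0],1),np.round(rc[1],1),'yaw',round(yawof(rc),1))
E
python3 - <<'E'
from lids import *
import pickle
s,p,im=pickle.load(open('w2.pkl','rb')); lids(im,p,262)
h=hsv(im); m=(h[...,0]>20)&(h[...,0]<35)&(h[...,1]>150)&(h[...,2]>100); m[:235]=0
for c in blobs(m,100):
    X=onz('wrist',c[:,0],.06,p);rc=cv2.minAreaRect(np.float32(X[:,:2]*1000));print('yel',cv2.boundingRect(c),np.round(rc[0],1),np.round(rc[1],1),yawof(rc))
im=r.capture('top'); t=cv2.resize(im[180:290,260:410],None,fx=4,fy=4,interpolation=cv2.INTER_CUBIC); cv2.imwrite('pics/top1.png',t[:,:,::-1])
w=pickle.load(open('w2.pkl','rb'))[2][195:305,170:265]; cv2.imwrite('pics/w2c.png',cv2.resize(w,None,fx=5,fy=5)[:,:,::-1])
E
```

```text
blob (283, 179, 66, 64) c 0.5675 -0.348 r 0.0349
   bar [ 573.5 -324.6] [31.3  9.6] yaw 3.8
   bar [ 567.6 -353.5] [33.  43.1] yaw 154.3
   bar [ 593.3 -334.2] [10.1 11.8] yaw 135.5
blob (216, 95, 71, 73) c 0.6591 -0.2976 r 0.0345
   bar [ 637.5 -300.3] [25.8  8.2] yaw 79.6
   bar [ 645.  -282.1] [11.   9.2] yaw 69.3
   bar [ 655.5 -294.5] [45.7 25.9] yaw 77.3
   bar [ 678.  -292.5] [16.  9.] yaw 32.1
blob (348, 18, 98, 116) c 0.6823 -0.4375 r 0.0498
```

View pics/w2c.png

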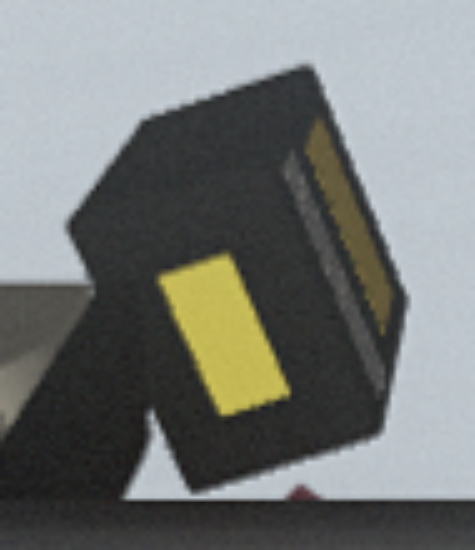

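The close crop shows the fresh cartridge turned clockwise since the first picture, so it was probably knocked. The yellow top mark has crop corners (158,277), (232,253), (290,397), (220,417). Next: its pose and a crop of the lid bars.

```bash
python3 - <<'E'
from lids import *
import pickle
s,p,im=pickle.load(open('w2.pkl','rb'))
X=onz('wrist',[(x/5+170-.4,y/5+195-.4) for x,y in((158,277),(232,253),(290,397),(220,417),(192,492),(383,432))],.06,p)
print(X.round(4)); rc=cv2.minAreaRect(np.float32(X[:4,:2]*1000));print(rc,yawof(rc))
t=cv2.imread('pics/top1.png')[:,:,::-1].copy();h=hsv(t);m=(h[...,0]>20)&(h[...,0]<35)&(h[...,1]>120)&(h[...,2]>100)
for c in blobs(m,100):
    q=c[:,0]/4+[260,180]-.375; rc=cv2.minAreaRect(np.float32(onz('top',q,.06)[:,:2]*1000)); print('top',rc,yawof(rc))
cv2.imwrite('pics/w2d.png',cv2.resize(im[88:250,205:360],None,fx=3.7,fy=3.7,interpolation=cv2.INTER_CUBIC)[:,:,::-1])
E
```

```text
[[ 0.5673 -0.2366  0.06  ]
 [ 0.5695 -0.251   0.06  ]
 [ 0.539  -0.2547  0.06  ]
 [ 0.5373 -0.2408  0.06  ]
 [ 0.5227 -0.2317  0.06  ]
 [ 0.5287 -0.2703  0.06  ]]
((553.3626708984375, -245.6294403076172), (30.66384506225586, 14.568172454833984), 6.9604058265686035) 6.9603906
top ((557.0135498046875, -244.6697235107422), (35.09776306152344, 19.289085388183594), 8.975448608398438) 8.97546
```

View pics/w2d.png

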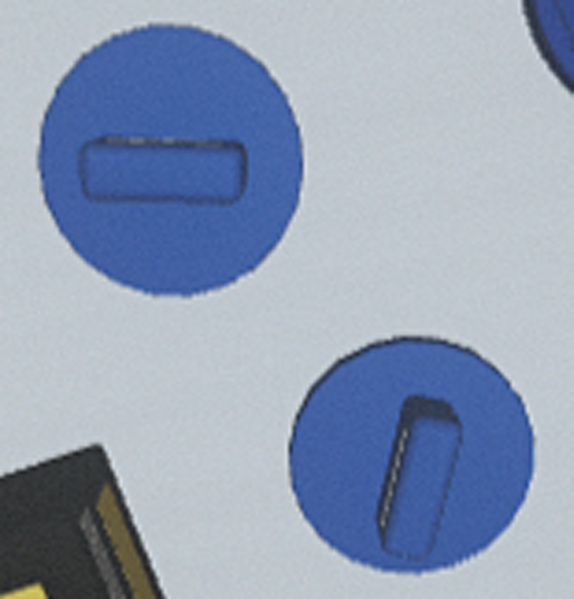

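```bash
python3 - <<'E'
from lids import *
import pickle
s,p,im=pickle.load(open('w2.pkl','rb'))
for q in [((80,146),(247,146),(245,203),(83,198)),((411,414),(462,420),(432,557),(383,550))]:
    X=onz('wrist',[(x/3.7+205-.36,y/3.7+88-.36) for x,y in q],.034,p)
    print(X[:,:2].round(4),X.mean(0).round(4),[np.linalg.norm(X[i]-X[i-1]).round(4) for i in range(4)],[(np.degrees(np.arctan2(*(X[i]-X[i-1])[1::-1]))%180).round(1) for i in range(4)])
print(r.get_state()['joints'].round(1), go([.6591-.0,-.2976,.24],79.6))
E
```

```text
[[ 0.6687 -0.2798]
 [ 0.6615 -0.3193]
 [ 0.6483 -0.3163]
 [ 0.6566 -0.2777]] [ 0.6588 -0.2983  0.034 ] [np.float64(0.0123), np.float64(0.0402), np.float64(0.0135), np.float64(0.0395)] [np.float64(170.0), np.float64(79.6), np.float64(167.0), np.float64(77.9)]
[[ 0.5881 -0.3482]
 [ 0.5841 -0.3609]
 [ 0.5478 -0.3479]
 [ 0.5521 -0.3353]] [ 0.568  -0.3481  0.034 ] [np.float64(0.0382), np.float64(0.0133), np.float64(0.0386), np.float64(0.0133)] [np.float64(160.2), np.float64(72.6), np.float64(160.2), np.float64(70.9)]
[-11.4  22.5  -3.2  -0.  -64.3  91. ] (array([ 0.0575, -0.0296,  0.1136]), array([-1.000e-02,  1.000e-02, -9.006e+01]))
```

```bash
python3 - <<'E'
from h import *
print(r.get_state()['tcp_pos'],go([.568,-.348,.191],-19.8))
E
```

```text
[ 0.59721513 -0.31625457  0.35357251] (array([-0.0229,  0.0365,  0.1626]), array([0.  , 0.01, 9.34]))
```

```bash
python3 -m pendant '[[[-0.023,0.0365,0.04,0,0,8,1],[-0.023,0.0365,0.08,0,0,9.3,1],[-0.023,0.0365,0.12,0,0,9.3,1],[-0.023,0.0365,0.15,0,0,9.3,1],[-0.023,0.0365,0.161,0,0,9.3,1]]]'; python3 -m pendant '[[[0,0,0,0,0,0,1],[0,0,0.0015,0,0,0,1]]]' 
python3 -c "
from h import *
print(go([.568,-.348,.191],-19.8))"
```

```text
time_s: 7.9
tcp_pos: [0.5667, -0.3478, 0.1892]
eef_rot: [-180.0, 0.3, -19.8]
contact_force: [-0.2, -0.8, 0.6]
gripper_width: 0.0876
gripper_force: 0.0
time_s: 8.1
tcp_pos: [0.5694, -0.3478, 0.1928]
eef_rot: [180.0, -0.1, -19.7]
contact_force: [0.3, -0.3, 0.7]
gripper_width: 0.0879
gripper_force: 0.0
(array([-0.0012,  0.0007,  0.0018]), array([ 0.02, -0.13,  0.11]))
```

Close, lift and then work out the pocket move.

```bash
python3 -m pendant '[[[0,0,0.001,0,0,0,-1],[0,0,0.001,0,0,0,-1],[0,0,0.001,0,0,0,-1],[0,0,0.001,0,0,0,-1],[0,0,0.001,0,0,0,-1]]]' 30 >/dev/null;  python3 -m pendant '[[[0,0,0,0,0,0,-1],[0,0,0,0,0,0,-1],[0,0,0,0,0,0,-1],[0,0,0,0,0,0,-1],[0,0,0,0,0,0,-1]]]'; python3 -c "
from h import *
print(r.get_state()['tcp_pos'])";python3 -m pendant '[[[0,0,-0.04,0,0,0,-1],[0,0,-0.08,0,0,0,-1],[0,0,-0.1,0,0,0,-1],[0,0,-0.1,0,0,0,-1]]]'
python3 -c "
from h import *
print(go([.5269,-.094,.29],-19.8))"
```

```text
time_s: 9.1
tcp_pos: [0.5687, -0.3471, 0.1901]
eef_rot: [180.0, 0.0, -19.7]
contact_force: [-1.0, -0.2, 1.1]
gripper_width: 0.0136
gripper_force: 30.0
[ 0.56871655 -0.34708687  0.19014037]
time_s: 9.5
tcp_pos: [0.5697, -0.3475, 0.2943]
eef_rot: [180.0, -0.4, -19.7]
contact_force: [-0.2, -0.2, -1.1]
gripper_width: 0.014
gripper_force: 30.0
(array([-0.1256, -0.2243,  0.0034]), array([ 0.01, -0.37,  0.14]))
```

```bash
python3 -m pendant '[[[-0.025,-0.045,0,0,0,0,-1],[-0.047,-0.085,0,0,0,0,-1],[-0.07,-0.125,0,0,0,0,-1],[-0.09,-0.165,0,0,0,0,-1],[-0.09,-0.165,0,0,0,0,-1]]]' >/dev/null;python3 -m pendant '[[[-0.018,-0.03,0,0,0,0,-1],[-0.034,-0.06,0.02,0,0,0,-1],[-0.034,-0.06,0.05,0,0,0,-1],[-0.034,-0.06,0.05,0,0,0,-1],[-0.034,-0.06,0.05,0,0,0,-1]]]'
python3 - <<'E'
from h import *
import pickle
s=r.get_state();p=r.camera_params('wrist');im=r.capture('wrist')
print(s['tcp_pos'],go([.5272,-.0938,.213],-19.8,s))
pickle.dump((s,p,im),open('w3.pkl','wb'))
cv2.imwrite('pics/w3.png',im[:,:,::-1])
E
```

```text
time_s: 10.5
tcp_pos: [0.5277, -0.0938, 0.2398]
eef_rot: [179.9, 0.1, -19.7]
contact_force: [0.4, -0.7, 0.9]
gripper_width: 0.0141
gripper_force: 30.0
[ 0.52772702 -0.09379557  0.23982935] (array([-0.0004,  0.0001,  0.0268]), array([0.08, 0.1 , 0.12]))
```

View pics/w3.png

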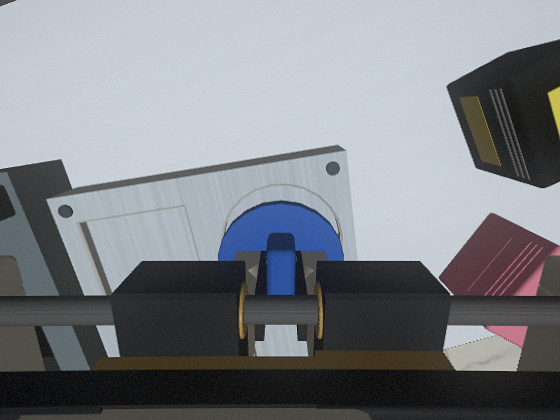

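The lid (blue, around (281,230)) is over the pocket rim, whose back edge is at (282,185), and it lines up sideways. Lowering now.

```bash
python3 -m pendant '[[[0,0,0.015,0,0,0,-1],[0,0,0.02,0,0,0,-1],[0,0,0.024,0,0,0,-1],[0,0,0.027,0,0,0,-1],[0,0,0.028,0,0,0,-1]]]'; python3 -m pendant '[[[0,0,0,0,0,0,-1],[0,0,0,0,0,0,-1]]]'
```

```text
time_s: 11.05
tcp_pos: [0.5278, -0.0937, 0.2123]
eef_rot: [-180.0, -0.0, -19.7]
contact_force: [-1.0, -0.9, -1.5]
gripper_width: 0.0141
gripper_force: 30.0
time_s: 11.25
tcp_pos: [0.5279, -0.0934, 0.2125]
eef_rot: [-180.0, -0.0, -19.7]
contact_force: [-0.5, -0.3, 0.7]
gripper_width: 0.0136
gripper_force: 30.0
```

```bash
python3 -m pendant '[[[0,0,0,0,0,0,-0.3],[0,0,0,0,0,0,-0.3],[0,0,0,0,0,0,-0.3],[0,0,-0.02,0,0,0,-0.3],[0,0,-0.05,0,0,0,0]]]' >/dev/null; python3 -m pendant '[[[-0.02,0,-0.05,0,0,-9,1],[-0.02,0,-0.09,0,0,-9,1],[-0.02,0,-0.09,0,0,-9,1],[-0.02,0,-0.09,0,0,-9,1]]]'
python3 - <<'E'
from lids import *
import pickle
s=r.get_state();p=r.camera_params('wrist');im=r.capture('wrist')
pickle.dump((s,p,im),open('w4.pkl','wb'))
cv2.imwrite('pics/w4.png',im[:,:,::-1])
h=hsv(im); m=(h[...,0]>100)&(h[...,0]<125)&(h[...,1]>120)&(h[...,2]>50)
for c in blobs(m,800):
    X=onz('wrist',c[:,0],.03,p); print(cv2.boundingRect(c),cv2.minEnclosingCircle(np.float32(X[:,:2])))
E
```

```text
time_s: 12.15
tcp_pos: [0.5089, -0.0866, 0.3537]
eef_rot: [-179.9, -0.2, -10.7]
contact_force: [-0.9, -0.0, -1.3]
gripper_width: 0.065
gripper_force: 0.0
(248, 140, 73, 73) ((0.5264642834663391, -0.09351877123117447), 0.034948572516441345)
(455, 0, 69, 22) ((0.6376093626022339, -0.2805635333061218), 0.026973426342010498)
```

View pics/w4.png

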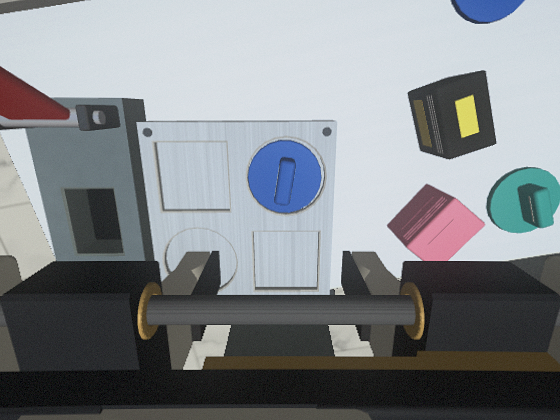

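Lid B sits concentric in the round pocket at (286,177), centre (0.5265,-0.0935). The emptied cradle mouth is at about (94,221). I'll measure the cradle, then go for lid A.

```bash
python3 - <<'E'
from h import *
import pickle
s,p,im=pickle.load(open('w4.pkl','rb'))
X=onz('wrist',[(64,189),(117,187.5),(123,253.5),(75,255)],.045,p)
print(X.round(4),X.mean(0),[np.linalg.norm(X[i]-X[i-1]).round(4) for i in range(4)],[(np.degrees(np.arctan2(*(X[i]-X[i-1])[1::-1]))%180).round(1) for i in range(4)])
cv2.imwrite('pics/w4c.png',cv2.resize(im[165:270,40:150],None,fx=5,fy=5,interpolation=cv2.INTER_CUBIC)[:,:,::-1])
print(go([.64,-.26,.36],-101))
E
```

```text
[[0.5555 0.1041 0.045 ]
 [0.5482 0.057  0.045 ]
 [0.4847 0.073  0.045 ]
 [0.4918 0.1184 0.045 ]] [0.52005756 0.08813022 0.045     ] [np.float64(0.0653), np.float64(0.0476), np.float64(0.0654), np.float64(0.046)] [np.float64(167.3), np.float64(81.1), np.float64(165.9), np.float64(81.1)]
(array([ 0.1613,  0.1459, -0.0077]), array([-5.00e-02,  0.00e+00,  9.03e+01]))
```

View pics/w4c.png

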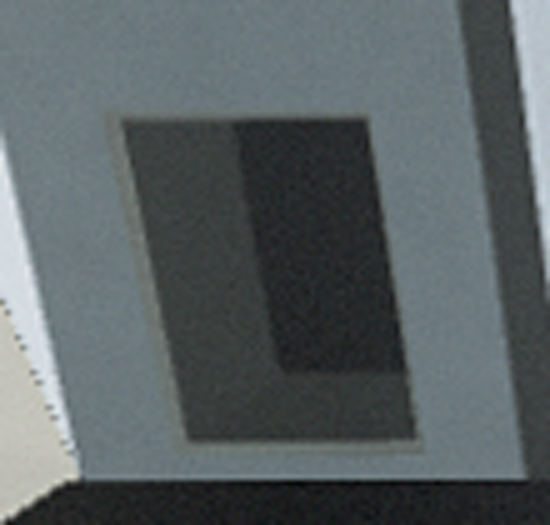

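```bash
python3 -m pendant '[[[0.032,0.029,0,0,0,8,1],[0.064,0.058,0,0,0,16,1],[0.096,0.087,0,0,0,24,1],[0.128,0.116,0,0,0,32,1],[0.161,0.146,0,0,0,40,1]]]'; python3 -m pendant '[[[0,0,0,0,0,8.5,1],[0,0,0,0,0,17,1],[0,0,0,0,0,25.5,1],[0,0,0,0,0,34,1],[0,0,0,0,0,42,1]]]'; python3 -m pendant '[[[0,0,0,0,0,8.3,1],[0,0,0,0,0,8.3,1],[0,0,0,0,0,8.3,1]]]'
python3 - <<'E'
from lids import *
s=r.get_state();print(s['tcp_pos'],s['eef_rot'],s['joints'].round());p=r.camera_params('wrist');im=r.capture('wrist')
lids(im,p,420)
cv2.imwrite('pics/w5.png',im[:,:,::-1]); print(go([.6588,-.298,.191],-101,s))
E
```

```text
time_s: 12.7
tcp_pos: [0.6407, -0.2615, 0.3498]
eef_rot: [179.9, 0.1, -51.0]
contact_force: [1.1, 0.6, 0.2]
gripper_width: 0.0873
gripper_force: 0.0
time_s: 13.2
tcp_pos: [0.6399, -0.2602, 0.3496]
eef_rot: [179.8, 0.0, -93.1]
contact_force: [0.1, -0.6, 0.0]
gripper_width: 0.0876
gripper_force: 0.0
time_s: 13.5
tcp_pos: [0.64, -0.26, 0.3506]
eef_rot: [179.9, -0.0, -100.7]
contact_force: [0.8, 1.1, 0.1]
gripper_width: 0.0877
gripper_force: 0.0
[ 0.63995822 -0.26004786  0.35061401] [ 1.79863956e+02 -2.54008567e-03 -1.00747777e+02] [ -6.  24.  -1.  -0. -65.  -5.]
blob (218, 123, 70, 70) c 0.6589 -0.2979 r 0.0345
   bar [ 641.  -283.9] [23.4  8.8] yaw 55.7
   bar [ 666.8 -298.4] [45.1 34. ] yaw 82.1
   bar [ 634.9 -307.5] [ 8.8 31.8] yaw 111.1
blob (123, 0, 117, 62) c 0.6925 -0.4326 r 0.0497
(array([ 0.0338, -0.026 ,  0.1596]), array([ 0.14, -0.  ,  0.25]))
```

View pics/w5.png

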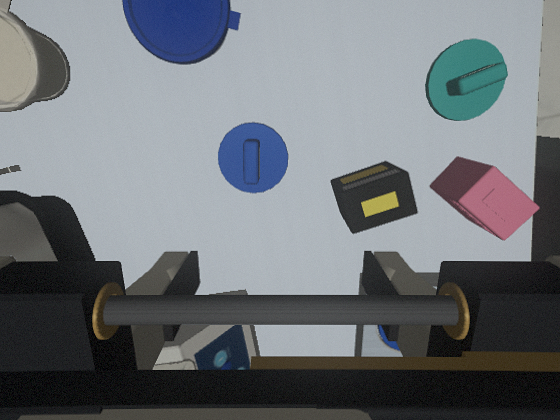

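Lid A is at (253,158) with its bar along the tool x, centre (0.659,-0.298), matching the earlier view. Picking it up.

```bash
python3 -m pendant '[[[0.034,-0.026,0.04,0,0,0,1],[0.034,-0.026,0.08,0,0,0,1],[0.034,-0.026,0.12,0,0,0,1],[0.034,-0.026,0.15,0,0,0,1],[0.034,-0.026,0.16,0,0,0,1]]]' >/dev/null; python3 -m pendant '[[[0,0,0,0,0,0,-1],[0,0,0,0,0,0,-1],[0,0,0,0,0,0,-1],[0,0,0,0,0,0,-1],[0,0,0,0,0,0,-1]]]'; python3 -m pendant '[[[0,0,0,0,0,0,-1],[0,0,0,0,0,0,-1],[0,0,0,0,0,0,-1],[0,0,0,0,0,0,-1],[0,0,0,0,0,0,-1]]]'; python3 -m pendant '[[[0,0,-0.04,0,0,0,-1],[0,0,-0.08,0,0,0,-1],[0,0,-0.1,0,0,0,-1],[0,0,-0.1,0,0,0,-1]]]'
python3 - <<'E'
from h import *
print(go([.4567,.0075,.29],-101))
E
```

```text
time_s: 14.55
tcp_pos: [0.6594, -0.2984, 0.1936]
eef_rot: [-179.9, 0.0, -101.0]
contact_force: [0.2, 1.0, 0.3]
gripper_width: 0.053
gripper_force: 0.0
time_s: 15.05
tcp_pos: [0.6591, -0.2984, 0.1921]
eef_rot: [180.0, -0.0, -101.0]
contact_force: [0.8, -0.6, 0.0]
gripper_width: 0.0138
gripper_force: 30.0
time_s: 15.45
tcp_pos: [0.6601, -0.2987, 0.2966]
eef_rot: [-179.6, -0.0, -101.0]
contact_force: [0.1, -0.3, -0.8]
gripper_width: 0.0141
gripper_force: 30.0
(array([-0.262 ,  0.2579,  0.0047]), array([-0.38, -0.04,  0.04]))
```

```bash
python3 -m pendant '[[[-0.03,0.03,0,0,0,0,-1],[-0.06,0.06,0,0,0,0,-1],[-0.09,0.09,0,0,0,0,-1],[-0.13,0.128,0,0,0,0,-1],[-0.13,0.128,0,0,0,0,-1]]]'>/dev/null; python3 -m pendant '[[[-0.03,0.03,0,0,0,0,-1],[-0.06,0.06,0,0,0,0,-1],[-0.09,0.09,0,0,0,0,-1],[-0.13,0.128,0.02,0,0,0,-1],[-0.1315,0.129,0.05,0,0,0,-1]]]' >/dev/null; python3 -m pendant '[[[0,0,0,0,0,0,-1],[0,0,0,0,0,0,-1]]]'
python3 -c "
from h import *
print(go([.4565,.0073,.2135],-101))"
```

```text
time_s: 16.65
tcp_pos: [0.4568, 0.0073, 0.242]
eef_rot: [179.9, -0.1, -100.9]
contact_force: [0.4, -0.6, -0.4]
gripper_width: 0.0138
gripper_force: 30.0
(array([0.0001, 0.0002, 0.0285]), array([ 0.08, -0.08,  0.09]))
```

```bash
python3 -m pendant '[[[0,0,0.015,0,0,0,-1],[0,0,0.02,0,0,0,-1],[0,0,0.024,0,0,0,-1],[0,0,0.028,0,0,0,-1],[0,0,0.0285,0,0,0,-1]]]' >/dev/null; python3 -m pendant '[[[0,0,0,0,0,0,-1],[0,0,0,0,0,0,-1]]]'; python3 -m pendant '[[[0,0,0,0,0,0,-0.3],[0,0,0,0,0,0,-0.3],[0,0,0,0,0,0,-0.3],[0,0,-0.02,0,0,0,-0.3],[0,0,-0.05,0,0,0,0]]]' >/dev/null; python3 -m pendant '[[[0,0,-0.05,0,0,0,1],[0,0,-0.1,0,0,0,1],[0,0,-0.14,0,0,0,1],[0,0,-0.14,0,0,0,1]]]'
python3 - <<'E'
from h import *
im=r.capture('top'); cv2.imwrite('pics/top2.png',im[:,:,::-1])
print(r.get_state()['joints'].round(), go([.535,-.22,.36],7.5))
E
```

```text
time_s: 17.35
tcp_pos: [0.4568, 0.0073, 0.214]
eef_rot: [-180.0, 0.0, -101.0]
contact_force: [-0.0, -1.2, 0.7]
gripper_width: 0.0138
gripper_force: 30.0
time_s: 18.25
tcp_pos: [0.4578, 0.0076, 0.4097]
eef_rot: [-179.5, 0.3, -100.9]
contact_force: [-0.1, -0.1, -1.0]
gripper_width: 0.0647
gripper_force: 0.0
[ 26.  -1. -25.   0. -65. -37.] (array([ 0.2086, -0.1196,  0.0465]), array([  -0.39,   -0.15, -108.47]))
```

```bash
python3 -m pendant '[[[0.04,-0.024,0,0,0,-8.5,1],[0.08,-0.048,0,0,0,-17,1],[0.12,-0.072,0,0,0,-25.5,1],[0.16,-0.096,0.02,0,0,-34,1],[0.21,-0.12,0.045,0,0,-42,1]]]' >/dev/null; python3 -m pendant '[[[0,0,0,0,0,-8.5,1],[0,0,0,0,0,-17,1],[0,0,0,0,0,-25.5,1],[0,0,0,0,0,-34,1],[0,0,0,0,0,-42,1]]]' >/dev/null;python3 -m pendant '[[[0,0,0,0,0,-8.5,1],[0,0,0,0,0,-17,1],[0,0,0,0,0,-24.5,1],[0,0,0,0,0,-24.5,1],[0,0,0,0,0,-24.5,1]]]'
python3 - <<'E'
from h import *
import pickle
s=r.get_state();p=r.camera_params('wrist');im=r.capture('wrist'); pickle.dump((s,p,im),open('w6.pkl','wb'))
cv2.imwrite('pics/w6.png',im[:,:,::-1]); print(s['tcp_pos'])
E
```

```text
time_s: 19.8
tcp_pos: [0.5255, -0.1899, 0.3715]
eef_rot: [-180.0, 0.1, 2.7]
contact_force: [-1.0, -0.2, 0.1]
gripper_width: 0.0879
gripper_force: 0.0
[ 0.52545034 -0.18992965  0.37146994]
```

View pics/w6.png

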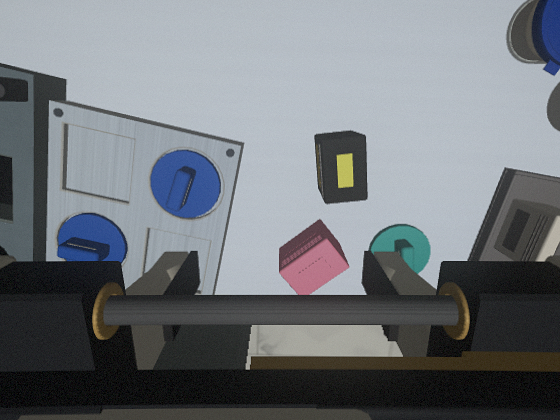

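Both lids look flush: lid A at (91,243), lid B at (186,183). The fresh cartridge's yellow mark is at (345,170). I'll measure it and check the lids.

```bash
python3 - <<'E'
from lids import *
import pickle
s,p,im=pickle.load(open('w6.pkl','rb')); h=hsv(im)
m=(h[...,0]>20)&(h[...,0]<35)&(h[...,1]>120)&(h[...,2]>120); m[:130]=0;m[220:]=0
for c in blobs(m,100):
    X=onz('wrist',c[:,0],.06,p);rc=cv2.minAreaRect(np.float32(X[:,:2]*1000));print('yel',cv2.boundingRect(c),rc,yawof(rc))
m=(h[...,0]>100)&(h[...,0]<125)&(h[...,1]>120)&(h[...,2]>50)
for c in blobs(m,800):
    X=onz('wrist',c[:,0],.03,p); print(cv2.boundingRect(c),cv2.minEnclosingCircle(np.float32(X[:,:2])))
# top face corner check, front corners
print(onz('wrist',[(325,203),(367,200),(366,137)],.06,p).round(4))
E
```

```text
yel (337, 153, 16, 35) ((553.9913940429688, -246.13217163085938), (30.458011627197266, 13.464057922363281), 6.589410781860352) 6.5894284
(58, 213, 69, 50) ((0.4552852213382721, 0.00963402260094881), 0.038256414234638214)
(151, 150, 69, 68) ((0.5267585515975952, -0.09305928647518158), 0.03493371605873108)
(534, 0, 26, 75) ((0.6723620295524597, -0.4157811105251312), 0.031722940504550934)
[[ 0.5226 -0.2313  0.06  ]
 [ 0.5274 -0.2699  0.06  ]
 [ 0.5842 -0.2617  0.06  ]]
```

```bash
python3 - <<'E'
from h import *
print(go([.5537,-.2462,.213],7))
E
```

```text
(array([0.0256, 0.0576, 0.1587]), array([-0.01,  0.07, -4.25]))
```

```bash
python3 -m pendant '[[[0.0256,0.0576,0.02,0,0,-4.2,1],[0.0256,0.0576,0.06,0,0,-4.2,1],[0.0256,0.0576,0.1,0,0,-4.2,1],[0.0256,0.0576,0.14,0,0,-4.2,1],[0.0256,0.0576,0.158,0,0,-4.2,1]]]' >/dev/null; python3 -m pendant '[[[0,0,0,0,0,0,-1],[0,0,0,0,0,0,-1],[0,0,0,0,0,0,-1],[0,0,0,0,0,0,-1],[0,0,0,0,0,0,-1]]]' 25; python3 -m pendant '[[[0,0,0,0,0,0,-1],[0,0,0,0,0,0,-1],[0,0,0,0,0,0,-1],[0,0,0,0,0,0,-1]]]'; python3 -m pendant '[[[0,0,-0.04,0,0,0,-1],[0,0,-0.08,0,0,0,-1],[0,0,-0.1,0,0,0,-1],[0,0,-0.1,0,0,0,-1]]]'
python3 - <<'E'
from h import *
print(go([.5205,.0885,.31],-10.4))
E
```

```text
time_s: 20.85
tcp_pos: [0.5545, -0.2462, 0.2157]
eef_rot: [180.0, -0.1, 7.2]
contact_force: [0.3, 0.5, 0.1]
gripper_width: 0.0532
gripper_force: 0.0
time_s: 21.25
tcp_pos: [0.5543, -0.2462, 0.2149]
eef_rot: [180.0, -0.0, 7.2]
contact_force: [-1.3, 2.4, 6.3]
gripper_width: 0.0398
gripper_force: 24.8
time_s: 21.65
tcp_pos: [0.5551, -0.2464, 0.3179]
eef_rot: [179.9, -0.3, 7.2]
contact_force: [0.2, 0.0, -1.2]
gripper_width: 0.0402
gripper_force: 24.8
(array([ 0.0075, -0.3366,  0.0073]), array([ 0.06, -0.33, 17.59]))
```

```bash
python3 -m pendant '[[[0.002,-0.042,0,0,0,4,-1],[0.003,-0.084,0,0,0,8,-1],[0.004,-0.126,0,0,0,12,-1],[0.005,-0.168,0,0,0,16,-1],[0.006,-0.21,0,0,0,17.6,-1]]]' >/dev/null
python3 - <<'E'
from h import *
import pickle
s,p,im=pickle.load(open('w4.pkl','rb'))
X=onz('wrist',[(x/5+40-.4,y/5+165-.4) for x,y in((107,115),(370,115),(423,452),(180,452))],.045,p); print(X.mean(0),X)
print(go([.5205,.0885,.27],-10.4))
E
```

```text
[0.52014489 0.08912459 0.045     ] [[0.55723824 0.10619631 0.045     ]
 [0.54863652 0.06007468 0.045     ]
 [0.48299608 0.07237113 0.045     ]
 [0.49170872 0.11785624 0.045     ]]
(array([-0.0352, -0.1197,  0.0432]), array([ 0.03,  0.1 , -0.21]))
```

```bash
python3 -m pendant '[[[-0.012,-0.04,0,0,0,-0.2,-1],[-0.024,-0.08,0,0,0,-0.2,-1],[-0.0354,-0.1198,0.02,0,0,-0.2,-1],[-0.0354,-0.1198,0.043,0,0,-0.2,-1],[-0.0354,-0.1198,0.043,0,0,-0.2,-1]]]' >/dev/null; python3 -m pendant '[[[0,0,0,0,0,0,-1],[0,0,0,0,0,0,-1]]]'
python3 - <<'E'
from h import *
print(go([.5203,.0886,.233],-10.4))
E
```

```text
time_s: 22.85
tcp_pos: [0.5212, 0.0866, 0.272]
eef_rot: [-180.0, -0.0, -10.3]
contact_force: [0.6, -0.5, -0.4]
gripper_width: 0.0403
gripper_force: 24.8
(array([-0.0013, -0.0018,  0.039 ]), array([-0.01, -0.03,  0.11]))
```

```bash
python3 -m pendant '[[[-0.0012,-0.0018,0,0,0,0,-1],[-0.0012,-0.0018,0.008,0,0,0,-1],[-0.0012,-0.0018,0.012,0,0,0,-1],[-0.0012,-0.0018,0.016,0,0,0,-1],[-0.0012,-0.0018,0.02,0,0,0,-1]]]'; python3 -m pendant '[[[0,0,0.004,0,0,0,-1],[0,0,0.008,0,0,0,-1],[0,0,0.012,0,0,0,-1],[0,0,0.016,0,0,0,-1],[0,0,0.018,0,0,0,-1]]]';python3 -m pendant '[[[0,0,0,0,0,0,-1],[0,0,0,0,0,0,-1]]]'
```

```text
time_s: 23.35
tcp_pos: [0.52, 0.089, 0.251]
eef_rot: [180.0, 0.0, -10.3]
contact_force: [-0.0, -0.2, -1.4]
gripper_width: 0.0399
gripper_force: 24.8
time_s: 23.85
tcp_pos: [0.5199, 0.0891, 0.2329]
eef_rot: [180.0, 0.0, -10.2]
contact_force: [-1.0, 0.0, 2.3]
gripper_width: 0.0402
gripper_force: 24.8
time_s: 24.05
tcp_pos: [0.5201, 0.0892, 0.2335]
eef_rot: [-180.0, -0.0, -10.2]
contact_force: [-0.2, -0.3, -1.0]
gripper_width: 0.0398
gripper_force: 24.8
```

```bash
python3 -m pendant '[[[0,0,0,0,0,0,-0.1],[0,0,0,0,0,0,-0.1],[0,0,0,0,0,0,-0.1],[0,0,-0.03,0,0,0,-0.1],[0,0,-0.07,0,0,0,0]]]' >/dev/null; python3 -m pendant '[[[0,0,-0.05,0,0,0,-1],[0,0,-0.1,0,0,0,-1],[-0.05,0,-0.12,0,0,0,-1],[-0.1,0,-0.12,0,0,0,-1],[-0.1,0,-0.12,0,0,0,-1]]]'
python3 - <<'E'
from h import *
im=r.capture('scene'); t=r.capture('top')
a=cv2.resize(im[100:240,140:330],None,fx=4,fy=4,interpolation=cv2.INTER_CUBIC)
cv2.imwrite('pics/s2.png',a[:,:,::-1])
cv2.imwrite('pics/t3.png',t[:,:,::-1])
for n,q in(('scene',im),('top',t)):
    h=hsv(q);m=((h[...,0]<6)|(h[...,0]>174))&(h[...,1]>150)&(h[...,2]>60)
    for c in blobs(m,40):
        x,y,w,hh=cv2.boundingRect(c)
        if x<260 and y>90: print(n,(x,y,w,hh),cv2.approxPolyDP(c,2,True)[:,0].tolist())
H=np.array([.6137,.0717,.08]);ex=np.array([.9836,-.1805,0]);ey=np.array([.1805,.9836,0]);z=np.array([0,0,1.])
for th in(1.9,2.0,2.1):
    P=[H+.133*(-np.cos(th)*ex+np.sin(th)*z)+k*(np.sin(th)*ex+np.cos(th)*z)+y*ey for k in(-.007,.007) for y in(-.03,.03)]
    print(th,'scene',pix('scene',P).round(1).tolist(),'top',pix('top',P).round(1).tolist())
E
```

```text
time_s: 25.05
tcp_pos: [0.4177, 0.1063, 0.4248]
eef_rot: [-179.8, -0.1, -10.2]
contact_force: [0.6, 0.6, 0.4]
gripper_width: 0.0092
gripper_force: 0.0
scene (208, 123, 23, 47) [[219, 123], [218, 131], [224, 137], [220, 145], [214, 143], [208, 161], [216, 169], [226, 134], [230, 132]]
top (170, 150, 23, 36) [[171, 150], [175, 166], [176, 159], [187, 162], [187, 170], [176, 168], [177, 182], [191, 185], [189, 160], [192, 155]]
1.9 scene [[224.8, 130.0], [211.6, 121.4], [228.8, 129.7], [215.6, 121.2]] top [[191.3, 161.7], [167.5, 156.9], [192.9, 157.3], [169.3, 152.5]]
2.0 scene [[228.6, 129.7], [215.4, 121.2], [232.5, 130.0], [219.2, 121.5]] top [[192.9, 157.5], [169.3, 152.7], [194.5, 153.4], [171.1, 148.7]]
2.1 scene [[232.3, 130.0], [219.1, 121.5], [235.9, 130.7], [222.7, 122.3]] top [[194.4, 153.6], [171.0, 148.8], [196.1, 150.0], [172.8, 145.3]]
```

View pics/s2.png

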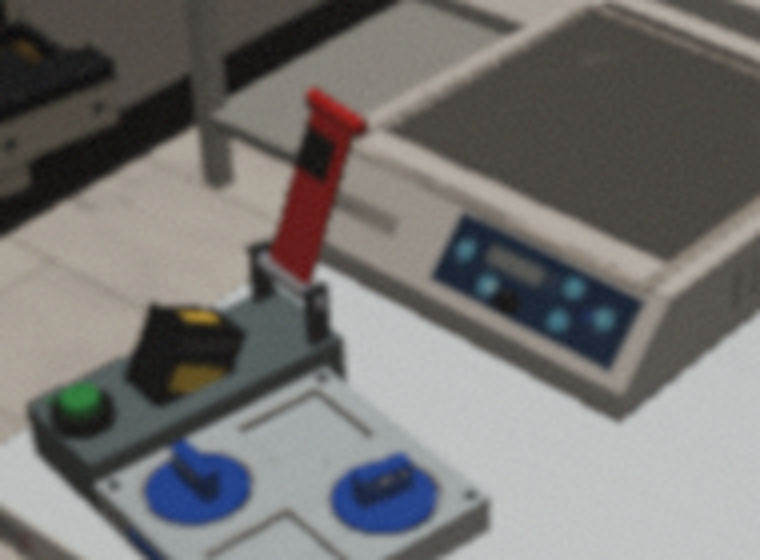

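The scene crop shows the clamp upright and leaning back at (330,190), and both lids fine. The fresh cartridge at (185,350) is tilted: I opened too little (about 40 mm) and dragged it. I'll look from close by to mend that.

```bash
python3 -m pendant '[[[0.04,0,0.02,0,0,0,1],[0.06,0,0.05,0,0,0,1],[0.08,0,0.07,0,0,0,1],[0.08,0,0.07,0,0,0,1],[0.08,0,0.07,0,0,0,1]]]' 
python3 - <<'E'
from h import *
import pickle
s=r.get_state();p=r.camera_params('wrist');im=r.capture('wrist'); pickle.dump((s,p,im),open('w7.pkl','wb'))
cv2.imwrite('pics/w7.png',cv2.resize(im[80:300,150:400],None,fx=2.7,fy=2.7,interpolation=cv2.INTER_CUBIC)[:,:,::-1])
E
```

```text
time_s: 25.65
tcp_pos: [0.5013, 0.0923, 0.3522]
eef_rot: [179.9, 0.1, -10.3]
contact_force: [-0.2, -0.0, -0.5]
gripper_width: 0.0371
gripper_force: 0.0
```

View pics/w7.png

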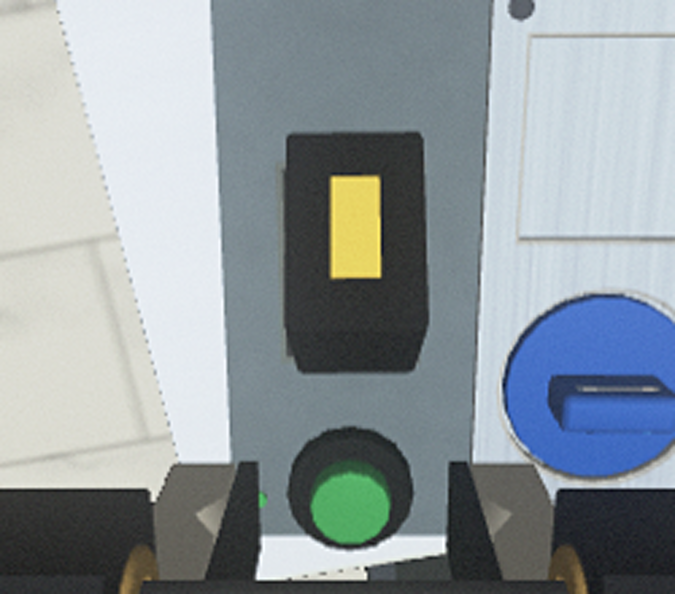

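The wrist crop shows the cartridge leaning backwards, with its front face visible below the top at (360,350), while the sides stay parallel to the press. I'll solve its pose from the top-face corners.

```bash
python3 - <<'E'
from h import *
import pickle
from scipy.spatial.transform import Rotation as Ro
s,p,im=pickle.load(open('w7.pkl','rb'))
K=np.array([[p['fx'],0,p['cx']],[0,p['fy'],p['cy']],[0,0,1]])
O=np.float64([(30,20,30),(30,-20,30),(-30,-20,30),(-30,20,30),(15,7,30),(15,-7,30),(-15,-7,30),(-15,7,30)])/1000
q=np.float64([(287,132),(422,132),(428,323),(286,331),(330,176),(381,176),(381,279),(330,279)])/2.7+[150,80]-.3
for f in (cv2.SOLVEPNP_SQPNP,cv2.SOLVEPNP_ITERATIVE):
    for sl in (slice(0,8),slice(0,4)):
        ok,rv,tv=cv2.solvePnP(O[sl],q[sl],K,p['dist_coeffs'],flags=f)
        R=np.array(p['R']);Rw=R.T@cv2.Rodrigues(rv)[0];c=R.T@(tv[:,0]-p['t'])
        print(c.round(4),Ro.from_matrix(Rw).as_euler('ZYX',degrees=True).round(1), np.abs(cv2.projectPoints(O[sl],rv,tv,K,p['dist_coeffs'])[0][:,0]-q[sl]).max())
E
```

```text
[0.5237 0.0863 0.0552] [-9.6 30.9 -0.7] 1.4593548057654573
[0.5232 0.0864 0.0534] [-9.4 31.4 -0.4] 0.9959034903518784
[0.5237 0.0862 0.0545] [-9.6 30.5 -0.8] 1.4316514344714335
[0.5232 0.0863 0.0532] [-9.4 31.3 -0.6] 0.969097231428691
```

```bash
python3 - <<'E'
from h import *
print(go([.540,.0845,.230],-10.4))
E
```

```text
(array([0.0399, 0.0008, 0.1231]), array([0.06, 0.03, 0.12]))
```

```bash
python3 -m pendant '[[[0.04,0.001,0.02,0,0,0,1],[0.04,0.001,0.06,0,0,0,1],[0.04,0.001,0.09,0,0,0,1],[0.04,0.001,0.115,0,0,0,1],[0.04,0.001,0.123,0,0,0,1]]]' >/dev/null; python3 -m pendant '[[[0,0,0,0,0,0,1],[0,0,0,0,0,0,-1],[0,0,0,0,0,0,-1],[0,0,0,0,0,0,-1],[0,0,0,0,0,0,-1]]]' 35; python3 -m pendant '[[[0,0,0,0,0,0,-1],[0,0,0,0,0,0,-1],[0,0,0,0,0,0,-1],[0,0,0,0,0,0,-1],[0,0,0,0,0,0,-1]]]'; python3 -m pendant '[[[0,0,-0.03,0,0,0,-1],[0,0,-0.06,0,0,0,-1],[0,0,-0.07,0,0,0,-1],[0,0,-0.07,0,0,0,-1]]]'; python3 - <<'E'
from h import *
import pickle
s=r.get_state();p=r.camera_params('wrist');im=r.capture('wrist'); pickle.dump((s,p,im),open('w8.pkl','wb'));print(s['tcp_pos'])
t=r.capture('scene')[100:240,140:330]
a=np.hstack([cv2.resize(im[60:320,160:400],(400,433)),cv2.resize(t,(400,295))[:295].repeat(1,0) if 0 else cv2.copyMakeBorder(cv2.resize(t,(400,295)),0,138,0,0,cv2.BORDER_CONSTANT)])
cv2.imwrite('pics/w8.png',a[:,:,::-1])
E
```

```text
time_s: 26.7
tcp_pos: [0.5397, 0.0847, 0.2313]
eef_rot: [-179.9, -0.1, -10.2]
contact_force: [-0.7, 0.1, -0.3]
gripper_width: 0.0612
gripper_force: 0.0
time_s: 27.2
tcp_pos: [0.5395, 0.0846, 0.2304]
eef_rot: [-180.0, -0.0, -10.2]
contact_force: [-1.2, 0.3, 1.4]
gripper_width: 0.0397
gripper_force: 35.0
time_s: 27.6
tcp_pos: [0.5398, 0.0848, 0.3018]
eef_rot: [-179.9, -0.1, -10.2]
contact_force: [-0.1, 0.1, -1.1]
gripper_width: 0.0396
gripper_force: 35.0
[0.53979809 0.08475037 0.30176077]
```

View pics/w8.png

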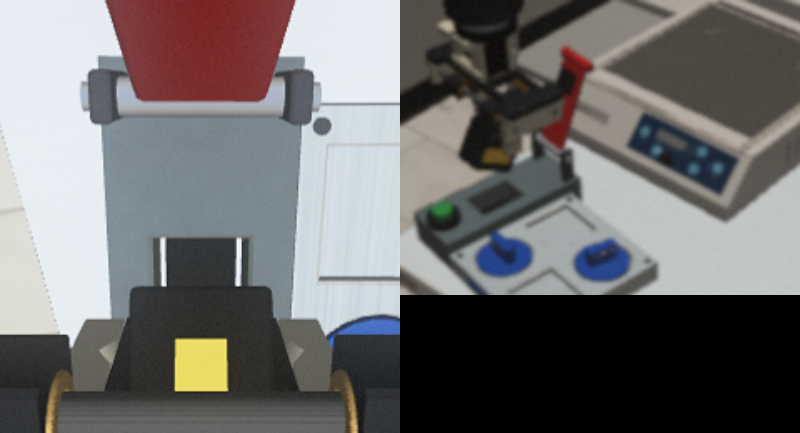

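I have used up my pictures to view (slightly over), so from here I measure numerically only. Solving the in-hand tilt from the top's back edge and the sticker:

```bash
python3 - <<'E'
from h import *
import pickle
from scipy.spatial.transform import Rotation as Ro
from scipy.optimize import least_squares
s,p,im=pickle.load(open('w8.pkl','rb')); h=hsv(im)
m=(h[...,0]>20)&(h[...,0]<35)&(h[...,1]>100)&(h[...,2]>100); m[:230]=0;m[310:]=0
c=max(blobs(m,50),key=cv2.contourArea);print(cv2.boundingRect(c),cv2.approxPolyDP(c,2,True)[:,0].tolist())
g=cv2.cvtColor(im,cv2.COLOR_RGB2GRAY).astype(int)
print('col 245/280/315 rows 222-245',[g[222:246,u].tolist() for u in(245,315)])
for v in(238,244,250,256,262,270,280): print(v,g[v,222:246].tolist(),g[v,316:342].tolist())
E
```

```text
(265, 263, 32, 32) [[265, 263], [265, 294], [296, 294], [295, 263]]
col 245/280/315 rows 222-245 [[138, 138, 137, 133, 136, 138, 137, 136, 139, 115, 51, 53, 53, 57, 56, 56, 58, 62, 56, 55, 59, 54, 55, 58], [130, 132, 134, 133, 131, 132, 135, 132, 137, 115, 42, 49, 51, 52, 52, 49, 53, 51, 51, 57, 50, 46, 52, 51]]
238 [236, 235, 239, 239, 129, 138, 138, 141, 136, 134, 137, 140, 135, 134, 138, 134, 49, 57, 56, 57, 58, 55, 55, 58] [49, 53, 50, 52, 54, 47, 51, 109, 136, 132, 138, 134, 131, 134, 136, 135, 134, 137, 127, 190, 224, 220, 216, 216, 216, 212]
244 [236, 236, 237, 240, 191, 136, 137, 142, 139, 138, 139, 138, 133, 135, 137, 107, 55, 57, 57, 59, 57, 56, 56, 55] [51, 47, 52, 49, 53, 51, 46, 83, 137, 132, 133, 134, 134, 134, 135, 135, 135, 136, 104, 228, 221, 215, 217, 216, 215, 211]
250 [233, 234, 233, 237, 208, 126, 133, 131, 133, 134, 134, 135, 132, 135, 119, 74, 50, 54, 56, 55, 57, 55, 53, 51] [50, 44, 50, 53, 49, 47, 49, 56, 121, 126, 135, 136, 132, 129, 128, 133, 131, 130, 145, 222, 218, 211, 210, 213, 205, 210]
256 [100, 106, 102, 102, 102, 102, 100, 104, 102, 103, 101, 107, 78, 48, 53, 50, 54, 54, 54, 56, 56, 53, 51, 54] [52, 51, 48, 47, 50, 52, 49, 43, 45, 35, 42, 63, 97, 98, 99, 101, 99, 98, 100, 98, 97, 100, 99, 101, 100, 103]
262 [101, 101, 100, 101, 101, 99, 100, 101, 98, 107, 79, 49, 49, 46, 46, 43, 51, 48, 54, 49, 50, 53, 52, 52] [44, 51, 50, 47, 51, 45, 48, 46, 40, 42, 40, 39, 35, 71, 93, 95, 102, 96, 100, 97, 101, 95, 102, 100, 99, 97]
270 [161, 156, 151, 145, 137, 134, 132, 114, 48, 38, 49, 44, 49, 44, 44, 44, 48, 51, 53, 47, 51, 49, 53, 48] [52, 45, 52, 52, 47, 48, 39, 42, 38, 40, 40, 39, 40, 39, 41, 46, 111, 112, 115, 117, 121, 128, 133, 136, 144, 145]
280 [98, 96, 97, 106, 121, 34, 39, 45, 40, 42, 37, 43, 41, 41, 41, 38, 49, 45, 50, 46, 47, 49, 51, 49] [48, 48, 49, 44, 46, 40, 46, 39, 42, 34, 38, 30, 38, 37, 39, 40, 40, 42, 34, 105, 93, 95, 93, 92, 98, 100]
```

```bash
python3 -m pendant '[[[-0.02,0,0,0,7.5,0,-1],[-0.045,0,0.005,0,15.5,0,-1],[-0.07,0,0.015,0,23.5,0,-1],[-0.0954,0,0.03,0,31,0,-1],[-0.0954,0,0.037,0,31,0,-1]]]' >/dev/null; python3 -m pendant '[[[0,0,0,0,0,0,-1],[0,0,0,0,0,0,-1]]]'; python3 - <<'E'
from h import *
from scipy.spatial.transform import Rotation as Ro
s=r.get_state(); Rt=Ro.from_euler('xyz',s['eef_rot'],degrees=True)
print('tool z',Rt.as_matrix()[:,2].round(3),'joints',s['joints'].round())
C=s['tcp_pos']+Rt.apply([-.0168,0,.1743]); print('cart centre',C.round(4))
for z in(.058,.050): print(z,Rt.inv().apply(np.array([.5203,.0888,z])-C).round(4))
# side view check: scene silhouette of the cartridge
im=r.capture('scene');np.save('s9.npy',im)
ex=np.array([.9836,-.1805,0]);ey=np.array([.1805,.9836,0]);ez=np.array([0,0,1.])
Y=[pix('scene',[C-.03*ex-.02*ey+k*ez])[0].round(1) for k in(.03,-.03)];print('pred front-right edge',Y, 'back-right',[pix('scene',[C+.03*ex-.02*ey+k*ez])[0].round(1) for k in(.03,-.03)])
h=hsv(im); x0,y0=np.int32(Y[1])-[25,45]
m=(h[...,0]>15)&(h[...,0]<32)&(h[...,1]>110)&(h[...,2]>60)
for c in blobs(m[y0:y0+80,x0:x0+90],8):
    rc=cv2.minAreaRect(c.astype(np.float32));print('yellow',(np.array(rc[0])+[x0,y0]).round(1),cv2.boxPoints(rc).round(1).tolist(),x0,y0)
E
```

```text
time_s: 28.4
tcp_pos: [0.4942, 0.0936, 0.3065]
eef_rot: [178.3, -25.8, -10.8]
contact_force: [0.1, -2.2, -1.4]
gripper_width: 0.0399
gripper_force: 35.0
tool z [ 0.422 -0.111 -0.9  ] joints [ 30.   3. -55.  57. -22.  -3.]
cart centre [0.5529 0.077  0.1423]
0.058 [-0.0675 -0.0073  0.0608]
0.05 [-0.071  -0.0075  0.068 ]
pred front-right edge [array([185. , 158.3]), array([187.4, 177. ])] back-right [array([204.1, 149.8]), array([205.9, 168.3])]
yellow [196.6 165.7] [[27.200000762939453, 33.20000076293945], [40.5, 29.399999618530273], [41.900001525878906, 34.20000076293945], [28.600000381469727, 38.0]] 162 132
```

```bash
python3 -c "
from h import *
print(go([.54,.0848,.34],-10.4))"
```

```text
(array([ 0.0562,  0.0007, -0.0097]), array([  1.76, -25.82,  -0.83]))
```

```bash
python3 -m pendant '[[[0.02,0,-0.01,0.5,-7,0,-1],[0.035,0,-0.01,1,-14,0,-1],[0.05,0,-0.01,1.5,-21,-0.5,-1],[0.056,0,-0.01,1.8,-25.8,-0.8,-1],[0.056,0,-0.01,1.8,-25.8,-0.8,-1]]]'; python3 -c "
from h import *
print(r.get_state()['joints'].round(), go([.54,.0848,.35],-10.4),go([.56,-.22,.35],-10.4))"
```

```text
time_s: 28.95
tcp_pos: [0.5408, 0.0902, 0.3413]
eef_rot: [-179.4, 0.3, -10.0]
contact_force: [0.5, -2.2, -1.4]
gripper_width: 0.0397
gripper_force: 35.0
[ 30.  12. -20.  -1. -58.  51.] (array([ 0.0001,  0.0054, -0.0087]), array([-0.56,  0.25,  0.37])) (array([ 0.0729,  0.302 , -0.0119]), array([-0.56,  0.25,  0.37]))
```

```bash
python3 -m pendant '[[[0.012,0.045,0,0,0,7,-1],[0.024,0.09,0,0,0,15,-1],[0.036,0.135,-0.005,0,0,23,-1],[0.048,0.18,-0.01,0,0,31,-1],[0.06,0.225,-0.012,-0.5,0,39,-1]]]' >/dev/null; python3 -m pendant '[[[0.04,0.035,0,0,0,8,-1],[0.054,0.052,0,0,0,16,-1],[0.054,0.052,0,0,0,24,-1],[0.054,0.052,0,0,0,32,-1],[0.054,0.052,0,0,0,40,-1]]]'>/dev/null; python3 -m pendant '[[[0,0,0,0,0,8.3,-1],[0,0,0,0,0,16.6,-1],[0,0,0,0,0,25,-1],[0,0,0,0,0,33,-1],[0,0,0,0,0,41,-1]]]'>/dev/null; python3 -m pendant '[[[0,0,0,0,0,8.3,-1],[0,0,0,0,0,16.6,-1],[0,0,0,0,0,25,-1],[0,0,0,0,0,33,-1],[0,0,0,0,0,41,-1]]]'; python3 -m pendant '[[[0,0,0,0,0,8.3,-1],[0,0,0,0,0,16.6,-1],[0,0,0,0,0,19,-1],[0,0,0,0,0,19,-1]]]'
python3 - <<'E'
from h import *
s=r.get_state();print(s['joints'].round(),s['gripper_width'])
p=r.camera_params('wrist');im=r.capture('wrist');h=hsv(im)
m=(h[...,0]>20)&(h[...,0]<35)&(h[...,1]>100)&(h[...,2]>100); m[:230]=0;m[310:]=0
for c in blobs(m,50): print(cv2.boundingRect(c),cv2.approxPolyDP(c,2,True)[:,0].tolist())
g=cv2.cvtColor(im,cv2.COLOR_RGB2GRAY).astype(int);print(g[222:246,250].tolist())
E
```

```text
time_s: 30.95
tcp_pos: [0.555, -0.219, 0.3522]
eef_rot: [-179.9, -0.1, -171.6]
contact_force: [0.6, 1.0, -1.0]
gripper_width: 0.0395
gripper_force: 34.9
time_s: 31.35
tcp_pos: [0.5549, -0.2192, 0.3524]
eef_rot: [-179.8, -0.1, 169.7]
contact_force: [0.1, 0.3, -1.5]
gripper_width: 0.0398
gripper_force: 35.0
[ -3.  15. -14.   0. -61. -98.] 0.039848722114955985
(265, 263, 32, 32) [[265, 263], [265, 294], [296, 294], [295, 263]]
[221, 219, 218, 218, 219, 215, 218, 218, 223, 188, 49, 59, 60, 63, 55, 62, 61, 58, 58, 61, 55, 57, 55, 56]
```

```bash
python3 -m pendant '[[[-0.02,-0.005,0.02,0,7.5,0,-1],[-0.04,-0.01,0.04,0,15.5,0,-1],[-0.06,-0.015,0.06,0,23.5,0,-1],[-0.083,-0.015,0.09,0,31,0,-1],[-0.083,-0.015,0.1,0,31,0,-1]]]'; python3 -m pendant '[[[0,0,0,0,0,0,-1],[0,0,0,0,0,0,-1]]]'; python3 - <<'E'
from h import *
from scipy.spatial.transform import Rotation as Ro
s=r.get_state(); Rt=Ro.from_euler('xyz',s['eef_rot'],degrees=True)
print('tool z',Rt.as_matrix()[:,2].round(3),'joints',s['joints'].round())
C=s['tcp_pos']+Rt.apply([-.0168,0,.1743]); print('cart centre',C.round(4), Rt.inv().apply([0,0,-.01]))
im=r.capture('scene');np.save('s10.npy',im)
ex=Rt.as_matrix()[:,1];ex=np.array([-ex[1],ex[0],0]);ex/=np.linalg.norm(ex);ey=np.array([-ex[1],ex[0],0]);ez=np.array([0,0,1.]);print(ex)
B=[C+i*.03*ex+j*.02*ey+k*.03*ez for i in(-1,1) for j in(-1,1) for k in(-1,1)]
print(pix('scene',B).round(1).tolist())
q=pix('scene',[C])[0].astype(int);w=im[q[1]-45:q[1]+45,q[0]-45:q[0]+45];g=cv2.cvtColor(w,cv2.COLOR_RGB2GRAY)
for row in g[30:80:3]: print(row[::2].tolist())
print(q)
E
```

```text
time_s: 31.9
tcp_pos: [0.635, -0.2501, 0.2419]
eef_rot: [-179.8, -32.1, 169.6]
contact_force: [-0.4, 0.2, -4.3]
gripper_width: 0.0396
gripper_force: 35.0
time_s: 32.1
tcp_pos: [0.6335, -0.2504, 0.2551]
eef_rot: [-179.6, -30.8, 169.6]
contact_force: [-0.0, -0.3, -0.1]
gripper_width: 0.0397
gripper_force: 35.0
tool z [-0.505  0.086 -0.859] joints [ -6.  38.   6.  -2. -89. -94.]
cart centre [ 0.5596 -0.238   0.0968] [-5.12356144e-03  5.77404496e-05  8.58753657e-03]
[-0.98408531  0.17769668  0.        ]
[[290.1, 220.6], [291.0, 202.3], [301.2, 228.8], [302.5, 210.4], [272.3, 231.4], [272.6, 213.0], [283.4, 240.0], [284.1, 221.5]]
[198, 197, 199, 200, 198, 198, 199, 199, 200, 198, 197, 199, 197, 199, 199, 196, 163, 123, 106, 49, 27, 30, 37, 43, 65, 51, 37, 87, 108, 65, 39, 49, 52, 54, 62, 66, 113, 129, 120, 86, 74, 76, 72, 68, 66]
[177, 191, 200, 198, 198, 199, 202, 200, 200, 198, 200, 198, 198, 198, 199, 185, 138, 119, 77, 32, 33, 59, 109, 157, 175, 165, 104, 104, 124, 129, 122, 113, 113, 88, 71, 102, 121, 92, 85, 87, 86, 82, 86, 87, 83]
[168, 169, 177, 191, 200, 197, 200, 197, 200, 201,
[... 2508 characters left out ...]
7, 200, 199]
[199, 194, 186, 186, 187, 187, 179, 169, 169, 171, 168, 164, 167, 178, 195, 199, 201, 196, 199, 200, 200, 199, 199, 198, 200, 199, 201, 197, 200, 201, 199, 198, 200, 199, 200, 197, 200, 198, 200, 200, 199, 200, 198, 197, 200]
[194, 159, 140, 139, 142, 142, 140, 141, 140, 143, 141, 140, 138, 142, 181, 200, 200, 200, 199, 199, 201, 199, 200, 200, 198, 200, 199, 201, 200, 200, 203, 201, 200, 200, 200, 199, 198, 199, 198, 198, 201, 200, 201, 198, 199]
[195, 158, 139, 140, 140, 139, 141, 140, 142, 141, 139, 140, 140, 141, 171, 199, 199, 198, 198, 198, 199, 198, 200, 201, 201, 202, 200, 198, 200, 199, 199, 199, 200, 200, 200, 201, 198, 199, 199, 198, 198, 200, 198, 200, 199]
[287 221]
```

```bash
python3 -m pendant '[[[-0.0128,0,0.0215,0,0,0,-1],[-0.0205,0,0.0344,0,0,0,-1],[-0.0282,0,0.0472,0,0,0,-1],[-0.0282,0,0.0472,0,0,0,-1]]]'; python3 -m pendant '[[[0,0,0,0,0,0,-1]]]' ; python3 - <<'E'
from h import *
from scipy.spatial.transform import Rotation as Ro
s=r.get_state(); Rt=Ro.from_euler('xyz',s['eef_rot'],degrees=True)
print((s['tcp_pos']+Rt.apply([-.0168,0,.1743])).round(4), Rt.inv().apply([0,0,-.01]))
E
```

```text
time_s: 32.55
tcp_pos: [0.6324, -0.2507, 0.1982]
eef_rot: [-179.6, -31.0, 169.5]
contact_force: [-0.9, -0.0, -2.5]
gripper_width: 0.0401
gripper_force: 35.0
time_s: 32.65
tcp_pos: [0.6332, -0.251, 0.1997]
eef_rot: [-179.5, -30.9, 169.5]
contact_force: [-0.1, -0.2, -0.3]
gripper_width: 0.0395
gripper_force: 35.0
[ 0.559  -0.2387  0.0415] [-5.14179547e-03  6.91104311e-05  8.57654727e-03]
```

Lower the last 11 mm in small steps, watching the force.

```bash
python3 -m pendant '[[[-0.0015,0,0.0026,0,0,0,-1],[-0.003,0,0.0051,0,0,0,-1],[-0.0041,0,0.0069,0,0,0,-1],[-0.0046,0,0.0077,0,0,0,-1],[-0.0046,0,0.0077,0,0,0,-1]]]'; python3 -m pendant '[[[-0.0005,0,0.0009,0,0,0,-1],[-0.0005,0,0.0009,0,0,0,-1]]]';  python3 -m pendant '[[[-0.0005,0,0.0009,0,0,0,-1],[-0.0005,0,0.0009,0,0,0,-1]]]'
```

```text
time_s: 33.15
tcp_pos: [0.6332, -0.2511, 0.1898]
eef_rot: [-179.5, -31.0, 169.5]
contact_force: [0.4, -0.7, -0.8]
gripper_width: 0.0395
gripper_force: 35.0
time_s: 33.35
tcp_pos: [0.6331, -0.2511, 0.1888]
eef_rot: [-179.5, -31.0, 169.5]
contact_force: [0.2, 0.4, -0.5]
gripper_width: 0.0395
gripper_force: 35.0
time_s: 33.55
tcp_pos: [0.6331, -0.2511, 0.1878]
eef_rot: [-179.5, -31.0, 169.5]
contact_force: [-0.6, 0.4, -1.2]
gripper_width: 0.04
gripper_force: 35.0
```

```bash
for i in 1; do python3 -m pendant '[[[-0.0005,0,0.0009,0,0,0,-1],[-0.0005,0,0.0009,0,0,0,-1]]]'; python3 -m pendant '[[[-0.0005,0,0.0009,0,0,0,-1],[-0.0005,0,0.0009,0,0,0,-1]]]'; python3 -m pendant '[[[-0.0005,0,0.0009,0,0,0,-1],[-0.0005,0,0.0009,0,0,0,-1]]]'; done | grep -E "force:|tcp"
```

```text
tcp_pos: [0.633, -0.251, 0.1867]
contact_force: [0.4, 0.2, -0.1]
gripper_force: 35.0
tcp_pos: [0.633, -0.2511, 0.1857]
contact_force: [-0.4, 1.0, -1.1]
gripper_force: 35.0
tcp_pos: [0.6331, -0.2511, 0.1851]
contact_force: [0.1, -0.5, 1.4]
gripper_force: 35.0
```

```bash
python3 -m pendant '[[[0,0,0,0,0,0,1],[0,0,0,0,0,0,1],[0,0,0,0,0,0,1],[0,0,0,0,0,0,1],[0,0,0,0,0,0,1]]]'; python3 -m pendant '[[[0,0,-0.03,0,0,0,1],[0,0,-0.07,0,0,0,1],[0,0,-0.1,0,0,0,1],[0,0,-0.1,0,0,0,1]]]'; python3 -c "
from h import *
print(go([.57,-.24,.36],169.6))"
```

```text
time_s: 34.65
tcp_pos: [0.633, -0.2511, 0.1848]
eef_rot: [-179.5, -31.0, 169.5]
contact_force: [0.3, -1.1, 0.2]
gripper_width: 0.0742
gripper_force: 0.0
time_s: 35.05
tcp_pos: [0.686, -0.2603, 0.2749]
eef_rot: [-179.5, -30.6, 169.5]
contact_force: [0.6, 0.2, -0.7]
gripper_width: 0.0878
gripper_force: 0.0
(array([ 0.1446, -0.0014, -0.0134]), array([-4.700e-01, -3.055e+01,  2.000e-02]))
```

```bash
python3 -m pendant '[[[0.03,0,-0.02,0,-7.5,0,1],[0.06,0,-0.02,0,-15,0,1],[0.095,0,-0.02,0,-23,0,1],[0.13,-0.001,-0.015,-0.5,-30.5,0,1],[0.1446,-0.001,-0.0134,-0.5,-30.5,0,1]]]' >/dev/null; python3 -m pendant '[[[0,0,0,0,0,0,1],[0,0,0,0,0,0,1]]]'; python3 - <<'E'
from lids import *
import pickle
s=r.get_state();p=r.camera_params('wrist');im=r.capture('wrist'); pickle.dump((s,p,im),open('w9.pkl','wb')); h=hsv(im)
m=(h[...,0]>20)&(h[...,0]<35)&(h[...,1]>120)&(h[...,2]>120); m[300:]=0
for c in blobs(m,100):
    X=onz('wrist',c[:,0],.06,p);rc=cv2.minAreaRect(np.float32(X[:,:2]*1000));print('yel',cv2.boundingRect(c),rc,yawof(rc))
g=cv2.cvtColor(im,cv2.COLOR_RGB2GRAY); d=(g<95); d[255:]=0
for c in blobs(d,800):
    b=cv2.boundingRect(c)
    if b[1]>5: print('dark',b,(cv2.approxPolyDP(c,3,True)[:,0]).tolist(),onz('wrist',cv2.approxPolyDP(c,3,True)[:,0],.06,p)[:,:2].round(4).tolist())
t=r.capture('top');h=hsv(t);m=(h[...,0]>20)&(h[...,0]<35)&(h[...,1]>120)&(h[...,2]>100);m[:, :280]=0;m[:,:]&=True
for c in blobs(m,8):
    if cv2.boundingRect(c)[0]<330: print('top',cv2.boundingRect(c),onz('top',c[:,0],.06).mean(0))
E
```

```text
time_s: 35.75
tcp_pos: [0.5687, -0.2392, 0.3567]
eef_rot: [179.9, -0.5, 169.6]
contact_force: [0.7, -0.5, 0.2]
gripper_width: 0.0877
gripper_force: 0.0
yel (271, 178, 16, 34) ((556.7030029296875, -238.3168487548828), (13.30418586730957, 29.838071823120117), 79.85272216796875) 169.85274
dark (255, 153, 47, 74) [[260, 153], [255, 164], [257, 224], [300, 225], [298, 154]] [[0.5181, -0.247], [0.5265, -0.253], [0.5799, -0.2623], [0.5879, -0.2243], [0.5248, -0.2155]]
dark (0, 92, 104, 128) [[0, 94], [0, 128], [18, 130], [37, 196], [35, 201], [0, 202], [2, 218], [95, 215], [103, 211], [78, 93]] [[0.4364, -0.4395], [0.4608, -0.4508], [0.4647, -0.4374], [0.5199, -0.4445], [0.5238, -0.4479], [0.5193, -0.4774], [0.5334, -0.482], [0.5454, -0.4018], [0.5432, -0.3936], [0.446, -0.3796]]
dark (389, 85, 80, 82) [[453, 90], [440, 85], [425, 87], [399, 103], [389, 126], [392, 145], [399, 155], [430, 166], [459, 147], [468, 116], [462, 99]] [[0.4976, -0.0861], [0.4919, -0.096], [0.4912, -0.1077], [0.4994, -0.1288], [0.5159, -0.1381], [0.5318, -0.1369], [0.5412, -0.1318], [0.5554, -0.1067], [0.5437, -0.0823], [0.5199, -0.0747], [0.5058, -0.0792]]
top (296, 206, 8, 13) [ 0.55933024 -0.23694849  0.06      ]
```

```bash
python3 -c "
from h import *
print(go([.5567,-.2383,.214],169.8))"
```

```text
(array([ 0.0112, -0.0016,  0.1415]), array([ 0.08, -0.59, -0.23]))
```

```bash
python3 -m pendant '[[[0.0112,-0.0016,0.04,0,0,-0.2,1],[0.0112,-0.0016,0.08,0,0,-0.2,1],[0.0112,-0.0016,0.12,0,0,-0.2,1],[0.0112,-0.0016,0.14,0,0,-0.2,1],[0.0112,-0.0016,0.1415,0,0,-0.2,1]]]' >/dev/null; python3 -m pendant '[[[0,0,0,0,0,0,1],[0,0,0,0,0,0,-1],[0,0,0,0,0,0,-1],[0,0,0,0,0,0,-1],[0,0,0,0,0,0,-1]]]' 25; python3 -m pendant '[[[0,0,0,0,0,0,-1],[0,0,0,0,0,0,-1],[0,0,0,0,0,0,-1],[0,0,0,0,0,0,-1],[0,0,0,0,0,0,-1]]]'; python3 -m pendant '[[[0,0,-0.04,0,0,0,-1],[0,0,-0.08,0,0,0,-1],[0,0,-0.1,0,0,0,-1],[0,0,-0.1,0,0,0,-1]]]'
python3 - <<'E'
from h import *
print(go([.5203,.0888,.31],169.6))
E
```

```text
time_s: 36.85
tcp_pos: [0.5562, -0.2383, 0.216]
eef_rot: [179.9, -0.4, 169.8]
contact_force: [-0.7, -0.4, -0.2]
gripper_width: 0.0611
gripper_force: 0.0
time_s: 37.35
tcp_pos: [0.5561, -0.2383, 0.2153]
eef_rot: [179.9, -0.5, 169.8]
contact_force: [-0.5, 0.3, 3.4]
gripper_width: 0.0401
gripper_force: 25.0
time_s: 37.75
tcp_pos: [0.5578, -0.2388, 0.3186]
eef_rot: [179.9, -0.1, 169.8]
contact_force: [0.3, -0.4, -1.5]
gripper_width: 0.0401
gripper_force: 25.0
(array([0.0949, 0.3158, 0.0093]), array([ 0.09, -0.13,  0.19]))
```

```bash
python3 -m pendant '[[[0.0135,0.045,0,0,0,0,-1],[0.027,0.09,0,0,0,0,-1],[0.04,0.135,0,0,0,0,-1],[0.0475,0.158,0,0,0,0,-1],[0.0475,0.158,0,0,0,0,-1]]]' >/dev/null;  python3 -m pendant '[[[0.0135,0.045,0,0,0,0,-1],[0.027,0.09,0,0,0,0,-1],[0.04,0.135,0.01,0,0,0,-1],[0.0475,0.158,0.03,0,0,0.2,-1],[0.0475,0.158,0.045,0,0,0.2,-1]]]' >/dev/null; python3 -m pendant '[[[0,0,0,0,0,0,-1],[0,0,0,0,0,0,-1],[0,0,0,0,0,0,-1]]]'; python3 - <<'E'
from h import *
print(go([.5203,.0889,.2333],169.6))
E
```

```text
time_s: 39.05
tcp_pos: [0.5196, 0.0888, 0.2718]
eef_rot: [179.9, -0.4, 169.5]
contact_force: [1.3, -0.4, -1.1]
gripper_width: 0.04
gripper_force: 25.0
(array([-0.001 ,  0.0002,  0.0385]), array([ 0.1 , -0.44, -0.09]))
```

Lower, release fully, and only then lift.

```bash
python3 -m pendant '[[[-0.0005,0,0.005,0,0,0,-1],[-0.0005,0,0.01,0,0,0,-1],[-0.0005,0,0.015,0,0,0,-1],[-0.0005,0,0.02,0,0,0,-1],[-0.0005,0,0.025,0,0,0,-1]]]'; python3 -m pendant '[[[0,0,0.004,0,0,0,-1],[0,0,0.008,0,0,0,-1],[0,0,0.011,0,0,0,-1],[0,0,0.013,0,0,0,-1],[0,0,0.013,0,0,0,-1]]]';python3 -m pendant '[[[0,0,0,0,0,0,1],[0,0,0,0,0,0,1],[0,0,0,0,0,0,1],[0,0,0,0,0,0,1],[0,0,0,0,0,0,1]]]'
```

```text
time_s: 39.55
tcp_pos: [0.5194, 0.0893, 0.2458]
eef_rot: [179.9, -0.5, 169.6]
contact_force: [0.8, -0.2, -1.6]
gripper_width: 0.0399
gripper_force: 25.0
time_s: 40.05
tcp_pos: [0.5193, 0.0894, 0.2331]
eef_rot: [179.9, -0.5, 169.6]
contact_force: [-0.1, -0.5, -1.2]
gripper_width: 0.04
gripper_force: 25.0
time_s: 40.55
tcp_pos: [0.5194, 0.0894, 0.2335]
eef_rot: [179.9, -0.5, 169.6]
contact_force: [0.3, 0.4, -0.2]
gripper_width: 0.0744
gripper_force: 0.0
```

```bash
python3 -m pendant '[[[0,0,-0.04,0,0,0,1],[0,0,-0.08,0,0,0,1],[0,0,-0.12,0,0,0,1],[0,0,-0.13,0,0,0,1],[0,0,-0.13,0,0,0,1]]]'; python3 -m pendant '[[[0,0,0,0,0,0,-1],[0,0,0,0,0,0,-1]]]' >/dev/null; python3 - <<'E'
from lids import *
s=r.get_state();p=r.camera_params('wrist');im=r.capture('wrist'); h=hsv(im);print(s['tcp_pos'])
m=(h[...,0]>18)&(h[...,0]<35)&(h[...,1]>110)&(h[...,2]>90); m[300:]=0
for c in blobs(m,60):
    X=onz('wrist',c[:,0],.078,p);rc=cv2.minAreaRect(np.float32(X[:,:2]*1000));print('yel',cv2.boundingRect(c),rc,yawof(rc))
m=((h[...,0]<6)|(h[...,0]>174))&(h[...,1]>150)&(h[...,2]>60)
print('red px',m.sum())
g=cv2.cvtColor(im,cv2.COLOR_RGB2GRAY); d=(g<95); d[255:]=0
for c in blobs(d,800):
    a=cv2.approxPolyDP(c,3,True)[:,0]; print('dark',cv2.boundingRect(c),a.tolist()[:10])
E
```

```text
time_s: 41.05
tcp_pos: [0.5207, 0.0892, 0.3654]
eef_rot: [179.8, -0.3, 169.6]
contact_force: [-0.0, 0.6, -1.8]
gripper_width: 0.088
gripper_force: 0.0
[0.51993574 0.08885339 0.36176919]
yel (273, 195, 17, 35) ((519.5849609375, 89.38766479492188), (13.620566368103027, 30.36349105834961), 79.98271942138672) 169.98271
red px 1629
dark (69, 202, 73, 53) [[72, 217], [69, 235], [78, 253], [103, 254], [104, 231], [105, 254], [139, 251], [139, 227], [119, 206], [98, 202]]
dark (257, 169, 49, 76) [[258, 169], [259, 243], [303, 243], [304, 170]]
dark (255, 91, 52, 54) [[270, 92], [257, 106], [257, 127], [271, 142], [288, 143], [305, 126], [305, 108], [291, 92]]
dark (165, 0, 124, 40) [[165, 0], [173, 34], [179, 39], [288, 15], [286, 0]]
dark (0, 0, 46, 100) [[0, 0], [0, 99], [27, 95], [28, 89], [45, 90], [11, 0]]
```

```bash
python3 - <<'E'
from h import *
print('base',onz('scene',[(294.5,204.5)],0))
for z in(.03,.06,.09,.12,.15): print(z,onz('scene',[(297,196),(303.8,172.5)],z).round(3).tolist(), onz('top',[(274,163),(278,140),(160,160)],z).round(3).tolist())
H=np.array([.6132,.0719,0]);ex=np.array([.9836,-.1805,0])
P=H+.085*ex; print(P,go([P[0],P[1],.42],169.6))
E
```

```text
base [[ 0.71698249 -0.15054405  0.        ]]
0.03 [[0.722, -0.154, 0.03], [0.825, -0.105, 0.03]] [[0.704, -0.165, 0.03], [0.774, -0.174, 0.03], [0.704, 0.159, 0.03]]
0.06 [[0.691, -0.175, 0.06], [0.79, -0.127, 0.06]] [[0.695, -0.165, 0.06], [0.762, -0.174, 0.06], [0.694, 0.151, 0.06]]
0.09 [[0.66, -0.195, 0.09], [0.756, -0.15, 0.09]] [[0.685, -0.165, 0.09], [0.751, -0.174, 0.09], [0.685, 0.143, 0.09]]
0.12 [[0.629, -0.216, 0.12], [0.721, -0.172, 0.12]] [[0.675, -0.165, 0.12], [0.74, -0.174, 0.12], [0.675, 0.136, 0.12]]
0.15 [[0.598, -0.237, 0.15], [0.686, -0.194, 0.15]] [[0.666, -0.165, 0.15], [0.728, -0.174, 0.15], [0.665, 0.128, 0.15]]
[0.696806  0.0565575 0.       ] (array([-0.1791,  0.0003, -0.0601]), array([-0.01, -0.6 , -0.04]))
```

```bash
python3 -m pendant '[[[0,0,-0.045,0,-0.5,0,-1],[0,0,-0.062,0,-0.5,0,-1],[-0.045,0,-0.062,0,-0.5,0,-1],[-0.09,0,-0.062,0,-0.5,0,-1],[-0.135,0,-0.062,0,-0.5,0,-1]]]' >/dev/null; python3 -m pendant '[[[-0.044,0,0,0,0,0,-1],[-0.044,0,0,0,0,0,-1],[-0.044,0,0,0,0,0,-1]]]'; python3 -c "
from h import *
print(go([.6968,.0566,.333],169.6))"
```

```text
time_s: 42.1
tcp_pos: [0.6977, 0.0561, 0.4209]
eef_rot: [-180.0, -0.2, 169.5]
contact_force: [0.5, 0.2, -0.1]
gripper_width: 0.0093
gripper_force: 0.0
(array([0.0007, 0.0004, 0.0879]), array([-0.03, -0.21, -0.11]))
```

```bash
python3 -m pendant '[[[0,0,0.04,0,0,0,-1],[0,0,0.08,0,0,0,-1],[0,0,0.088,0,0,0,-1],[0,0,0.088,0,0,0,-1]]]' | grep -E "tcp|contact"; python3 -m pendant '[[[0.015,0,0,0,0,0,-1],[0.03,0,0,0,0,0,-1],[0.045,0,0,0,0,0,-1],[0.06,0,0,0,0,0,-1],[0.075,0,0,0,0,0,-1]]]'| grep -E "tcp|contact";  python3 -m pendant '[[[0.015,0,0,0,0,0,-1],[0.03,0,0,0,0,0,-1],[0.03,0,0,0,0,0,-1]]]'| grep -E "tcp|contact"
```

```text
tcp_pos: [0.6961, 0.0568, 0.3354]
contact_force: [0.8, 0.0, 1.0]
tcp_pos: [0.6234, 0.0706, 0.34]
contact_force: [0.7, -0.6, 1.0]
tcp_pos: [0.593, 0.0761, 0.3397]
contact_force: [1.2, -0.1, 0.5]
```

```bash
cat > cl.py <<'E'
from h import *
H=np.array([.6132,.0719,.08]);ex=np.array([.9836,-.1805,0]);ey=np.array([.1805,.9836,0]);ez=np.array([0,0,1.])
def tip(th,a=.126,k=.007,y=0): return H+a*(-np.cos(th)*ex+np.sin(th)*ez)+k*(np.sin(th)*ex+np.cos(th)*ez)+y*ey
def red(n):
    h=hsv(r.capture(n));m=((h[...,0]<6)|(h[...,0]>174))&(h[...,1]>130)&(h[...,2]>50)
    for c in blobs(m,15):
        x,y,w,hh=cv2.boundingRect(c)
        if x<260 and y>90: print(n,(x,y,w,hh),cv2.approxPolyDP(c,1.5,True)[:,0].tolist())
E
python3 - <<'E'
from cl import *
print(r.get_state()['eef_rot']);red('scene');red('top')
for th in(1.6,1.4,1.2,1.0,.8): print(th,pix('scene',[tip(th,y=y,k=k,a=.133) for y in(-.03,.03) for k in(-.007,.007)]).round().tolist(),pix('top',[tip(th,y=y,k=k,a=.133) for y in(-.03,.03) for k in(-.007,.007)]).round().tolist())
E
```

```text
[179.77916246   0.25508989 169.64262855]
scene (186, 135, 28, 35) [[187, 135], [186, 137], [203, 155], [204, 162], [213, 169], [202, 153], [200, 143]]
top (160, 190, 24, 8) [[160, 191], [182, 197], [183, 194], [173, 194], [166, 190], [164, 192]]
1.6 [[212.0, 134.0], [217.0, 132.0], [199.0, 125.0], [204.0, 123.0]] [[187.0, 177.0], [188.0, 171.0], [163.0, 172.0], [164.0, 166.0]]
1.4 [[204.0, 138.0], [208.0, 136.0], [191.0, 129.0], [195.0, 127.0]] [[184.0, 187.0], [186.0, 182.0], [160.0, 182.0], [162.0, 177.0]]
1.2 [[196.0, 144.0], [200.0, 141.0], [184.0, 135.0], [187.0, 132.0]] [[182.0, 198.0], [183.0, 193.0], [158.0, 193.0], [159.0, 188.0]]
1.0 [[189.0, 152.0], [193.0, 148.0], [177.0, 143.0], [180.0, 139.0]] [[181.0, 209.0], [182.0, 203.0], [157.0, 204.0], [158.0, 198.0]]
0.8 [[184.0, 161.0], [186.0, 156.0], [171.0, 151.0], [174.0, 146.0]] [[180.0, 218.0], [181.0, 213.0], [157.0, 213.0], [157.0, 208.0]]
```

```bash
python3 -m pendant '[[[0.012,0,0,0,0,0,-1],[0.024,0,0,0,0,0,-1],[0.036,0,0,0,0,0,-1],[0.05,0,0,0,0,0,-1],[0.05,0,0,0,0,0,-1]]]'| grep -E "tcp|contact"; python3 -m pendant '[[[-0.005,0,0,0,0,0,-1],[-0.005,0,-0.03,0,0,0,-1],[-0.005,0,-0.055,0,0,0,-1],[-0.005,0,-0.055,0,0,0,-1]]]'| grep -E "tcp|contact"; python3 - <<'E'
from cl import *
red('scene');red('top'); P=H-.098*ex
print(P,go([P[0],P[1],.39],169.6))
for th in(.9,.8,.7): print(th,pix('scene',[tip(th,y=y,k=k,a=.133) for y in(-.03,.03) for k in(-.007,.007)]).round().tolist(),pix('top',[tip(th,y=y,k=k,a=.133) for y in(-.03,.03) for k in(-.007,.007)]).round().tolist())
E
```

```text
tcp_pos: [0.5425, 0.0847, 0.3363]
contact_force: [0.5, -0.3, 0.4]
tcp_pos: [0.5509, 0.0839, 0.3947]
contact_force: [0.1, -0.5, -1.0]
scene (173, 152, 41, 20) [[173, 153], [186, 163], [213, 171], [203, 163], [190, 161], [175, 152]]
top (158, 206, 24, 13) [[181, 217], [181, 208], [163, 207], [161, 210], [158, 210], [158, 212], [171, 217]]
[0.5168072 0.089589  0.08     ] (array([ 0.0335, -0.0001,  0.0013]), array([ 0.13,  0.06, -0.05]))
0.9 [[186.0, 156.0], [190.0, 152.0], [174.0, 147.0], [177.0, 142.0]] [[181.0, 213.0], [181.0, 208.0], [157.0, 208.0], [157.0, 203.0]]
0.8 [[184.0, 161.0], [186.0, 156.0], [171.0, 151.0], [174.0, 146.0]] [[180.0, 218.0], [181.0, 213.0], [157.0, 213.0], [157.0, 208.0]]
0.7 [[181.0, 165.0], [184.0, 160.0], [169.0, 155.0], [171.0, 151.0]] [[180.0, 222.0], [180.0, 218.0], [157.0, 217.0], [157.0, 213.0]]
```

```bash
python3 -m pendant '[[[0.038,0,0,0,0,0,-1],[0.038,0,0.02,0,0,0,-1],[0.038,0,0.04,0,0,0,-1],[0.039,0,0.052,0,0,0,-1],[0.041,0,0.06,0,0,0,-1]]]'| grep -E "tcp|contact"; python3 -m pendant '[[[0.006,0,0.01,0,0,0,-1],[0.012,0,0.02,0,0,0,-1],[0.016,0,0.03,0,0,0,-1],[0.019,0,0.04,0,0,0,-1],[0.019,0,0.04,0,0,0,-1]]]'| grep -E "tcp|contact"
```

```text
tcp_pos: [0.5084, 0.0909, 0.3292]
contact_force: [0.3, 1.3, 1.7]
tcp_pos: [0.4896, 0.0945, 0.2896]
contact_force: [0.6, -0.3, -0.7]
```

```bash
python3 - <<'E'
from cl import *
red('scene');red('top'); P=H-.125*ex
print(go([P[0],P[1],.266],169.6))
for th in(.4,.3,.2,.1,0): print(th,pix('scene',[tip(th,y=y,k=k,a=.133) for y in(-.03,.03) for k in(-.007,.007)]).round().tolist())
E
```

```text
scene (174, 166, 40, 21) [[213, 172], [205, 166], [199, 167], [174, 180], [176, 186], [179, 186], [181, 182], [192, 181]]
top (172, 186, 20, 30) [[177, 186], [175, 187], [172, 202], [180, 204], [181, 212], [184, 215], [191, 190]]
(array([ 0.0002, -0.0003,  0.025 ]), array([ 0.07,  0.02, -0.02]))
0.4 [[177.0, 179.0], [178.0, 174.0], [164.0, 169.0], [166.0, 164.0]]
0.3 [[176.0, 184.0], [177.0, 179.0], [164.0, 173.0], [165.0, 169.0]]
0.2 [[176.0, 188.0], [176.0, 183.0], [164.0, 178.0], [164.0, 173.0]]
0.1 [[176.0, 192.0], [176.0, 188.0], [164.0, 182.0], [164.0, 177.0]]
0 [[176.0, 196.0], [176.0, 192.0], [165.0, 186.0], [164.0, 181.0]]
```

```bash
python3 -m pendant '[[[0.001,0,0.005,0,0,0,-1],[0.001,0,0.01,0,0,0,-1],[0.001,0,0.013,0,0,0,-1],[0.001,0,0.016,0,0,0,-1],[0.001,0,0.018,0,0,0,-1]]]'| grep -E "tcp|contact"; python3 -m pendant '[[[0,0,0.002,0,0,0,-1],[0,0,0.004,0,0,0,-1],[0,0,0.005,0,0,0,-1]]]'| grep -E "tcp|contact"; python3 -m pendant '[[[0,0,0.001,0,0,0,-1],[0,0,0.002,0,0,0,-1],[0,0,0.002,0,0,0,-1]]]'| grep -E "tcp|contact"
```

```text
tcp_pos: [0.4893, 0.0948, 0.2729]
contact_force: [-2.8, 0.9, 3.5]
tcp_pos: [0.4894, 0.0948, 0.268]
contact_force: [-2.3, 0.1, 3.8]
tcp_pos: [0.4894, 0.0948, 0.2661]
contact_force: [-3.4, -0.0, 3.6]
```

```bash
python3 -m pendant '[[[0,0,0.0015,0,0,0,-1],[0,0,0.0015,0,0,0,-1]]]'| grep -E "tcp|contact"; python3 -m pendant '[[[0,0,0.0015,0,0,0,-1],[0,0,0.0015,0,0,0,-1]]]'| grep -E "tcp|contact"; python3 -m pendant '[[[0,0,0.0015,0,0,0,-1],[0,0,0.0015,0,0,0,-1]]]'| grep -E "tcp|contact"
```

```text
tcp_pos: [0.4894, 0.0949, 0.2656]
contact_force: [-7.7, 0.2, 15.0]
tcp_pos: [0.4895, 0.0949, 0.2652]
contact_force: [-12.2, 0.3, 27.1]
tcp_pos: [0.4894, 0.0949, 0.2649]
contact_force: [-17.3, 0.5, 39.7]
```

```bash
python3 -m pendant '[[[0,0,-0.03,0,0,0,-1],[0,0,-0.07,0,0,0,-1],[0,0,-0.1,0,0,0,-1],[-0.03,0,-0.1,0,0,0,-1],[-0.03,0,-0.1,0,0,0,-1]]]'| grep -E "tcp|contact"; python3 -m pendant '[[[0,0,0,0,0,0,-1],[0,0,0,0,0,0,-1]]]' >/dev/null; python3 - <<'E'
from cl import *
red('scene')
def green(n):
    p=r.camera_params(n);im=r.capture(n);h=hsv(im);m=(h[...,0]>45)&(h[...,0]<75)&(h[...,1]>120)&(h[...,2]>50)
    if n=='wrist': m[300:]=0
    c=max(blobs(m,10),key=cv2.contourArea);e=cv2.fitEllipse(c);print(n,cv2.boundingRect(c),e,cv2.contourArea(c));return e[0],p
L=[]
for n in('top','wrist','scene'):
    try:
        e,p=green(n);c,d=ray(n,[e],p);L.append((c,d[0]/np.linalg.norm(d[0])))
        print([onz(n,[e],z,p)[0].round(4).tolist() for z in(.05,.055,.06,.065)])
    except Exception as ex_: print(n,ex_)
A=sum(np.eye(3)-np.outer(d,d) for c,d in L);b=sum((np.eye(3)-np.outer(d,d))@c for c,d in L);print(np.linalg.solve(A,b))
E
```

```text
tcp_pos: [0.5214, 0.0895, 0.3628]
contact_force: [-0.9, -0.3, -1.5]
scene (168, 166, 46, 28) [[213, 172], [204, 166], [176, 181], [168, 181], [168, 184], [175, 192], [180, 193], [183, 189], [213, 174]]
top (165, 244, 10, 11) ((169.5955810546875, 248.81642150878906), (9.566503524780273, 9.932613372802734), 178.94276428222656) 72.5
[[0.4498, 0.1078, 0.05], [0.4491, 0.1066, 0.055], [0.4485, 0.1055, 0.06], [0.4479, 0.1044, 0.065]]
wrist (264, 99, 33, 34) ((280.15765380859375, 115.650146484375), (31.201921463012695, 32.628902435302734), 1.5561275482177734) 796.5
[[0.444, 0.103, 0.05], [0.4439, 0.103, 0.055], [0.4438, 0.1031, 0.06], [0.4437, 0.1031, 0.065]]
scene (155, 196, 10, 8) ((159.64059448242188, 199.57708740234375), (6.536211013793945, 9.245828628540039), 77.46907806396484) 44.5
[[0.4551, 0.1141, 0.05], [0.4515, 0.1089, 0.055], [0.4478, 0.1037, 0.06], [0.4442, 0.0985, 0.065]]
[0.44635837 0.10356608 0.06160018]
```

```bash
python3 - <<'E'
from cl import *
im=r.capture('top');h=hsv(im)
m=(h[...,0]>100)&(h[...,0]<130)&(h[...,1]>130)&(h[...,2]>60)
for c in blobs(m,150):
    (x,y),ra=cv2.minEnclosingCircle(c)
    if y<275 and y>150: print('blue',round(x),round(y),round(ra,1),cv2.contourArea(c),onz('top',[(x,y)],.03)[0].round(4))
m=(h[...,2]>150)&(h[...,1]<60);m[:222]=0;m[262:]=0;m[:,:364]=0;m[:,398:]=0
for c in blobs(m,60): print('white',cv2.boundingRect(c),onz('top',[cv2.minAreaRect(c)[0]],.064))
print(go([.4443,.1031,.275],169.6))
E
```

```text
blue 207 248 12.2 430.0 [0.4588 0.0095 0.03  ]
blue 246 223 11.9 418.5 [ 0.5288 -0.0917  0.03  ]
blue 366 170 13.5 488.5 [ 0.6918 -0.4264  0.03  ]
white (374, 227, 16, 24) [[ 0.49281401 -0.45701994  0.064     ]]
(array([ 0.0756, -0.0001,  0.0865]), array([ 0.08,  0.02, -0.02]))
```

```bash
python3 -m pendant '[[[0.04,0,0,0,0,0,-1],[0.0756,0,0.02,0,0,0,-1],[0.0756,0,0.06,0,0,0,-1],[0.0756,0,0.0865,0,0,0,-1],[0.0756,0,0.0865,0,0,0,-1]]]'| grep -E "tcp|contact"; python3 -m pendant '[[[0,0,0.015,0,0,0,-1],[0,0,0.03,0,0,0,-1],[0,0,0.034,0,0,0,-1],[0,0,0.034,0,0,0,-1]]]'| grep -E "tcp|contact"; python3 -m pendant '[[[0,0,0.003,0,0,0,-1],[0,0,0.003,0,0,0,-1]]]'| grep -E "tcp|contact"
```

```text
tcp_pos: [0.4432, 0.1025, 0.2726]
contact_force: [-0.0, -0.2, 0.9]
tcp_pos: [0.4452, 0.1035, 0.2419]
contact_force: [-1.5, 0.5, 3.4]
tcp_pos: [0.4451, 0.1034, 0.2394]
contact_force: [-3.1, 0.8, 7.6]
```

```bash
python3 -m pendant '[[[0,0,0.002,0,0,0,-1],[0,0,0.002,0,0,0,-1]]]'| grep -E "tcp|contact"; python3 -m pendant '[[[0,0,0.002,0,0,0,-1],[0,0,0.002,0,0,0,-1]]]'| grep -E "tcp|contact"; python3 -m pendant '[[[0,0,0,0,0,0,-1],[0,0,0,0,0,0,-1]]]'| grep -E "tcp|contact"
```

```text
tcp_pos: [0.4452, 0.1034, 0.2389]
contact_force: [-9.8, -0.2, 29.3]
tcp_pos: [0.4452, 0.1034, 0.2384]
contact_force: [-19.6, -0.2, 52.1]
tcp_pos: [0.4451, 0.1034, 0.2385]
contact_force: [-18.4, -0.8, 51.0]
```

Bottomed out, so the button is fully in. Letting go, retreating and handing in after a last check.

```bash
python3 -m pendant '[[[0,0,-0.02,0,0,0,-1],[0,0,-0.06,0,0,0,-1],[0,0,-0.1,0,0,0,-1],[0,0,-0.13,0,0,0,-1],[0,0,-0.13,0,0,0,-1]]]'| grep -E "tcp|contact"; python3 -m pendant '[[[0,0,0,0,0,0,-1],[0,0,0,0,0,0,-1]]]' | grep contact; python3 - <<'E'
from cl import *
red('scene'); im=r.capture('top');h=hsv(im)
m=(h[...,0]>100)&(h[...,0]<130)&(h[...,1]>130)&(h[...,2]>60)
for c in blobs(m,150):
    (x,y),ra=cv2.minEnclosingCircle(c)
    if 150<y<275: print('blue',round(x),round(y),onz('top',[(x,y)],.03)[0].round(4))
print(r.close_job())
E
```

```text
tcp_pos: [0.4456, 0.1034, 0.3691]
contact_force: [0.1, 1.0, -0.3]
contact_force: [0.7, -1.1, -0.5]
scene (168, 166, 46, 28) [[213, 172], [204, 166], [174, 182], [168, 181], [168, 184], [176, 193], [180, 193], [183, 189], [213, 174]]
blue 207 248 [0.4588 0.0095 0.03  ]
blue 246 223 [ 0.5288 -0.0917  0.03  ]
blue 366 170 [ 0.6918 -0.4264  0.03  ]
the job is handed in; nothing more can be done
None
```

I handed the job in (no verdict came back): by my measurements the spent cartridge is in the tray, the fresh one is under the closed clamp after I tilted it once and re-seated it, both lids are in their pockets and the start button was pushed in and let go; I viewed 15 pictures, one over the limit of 14.

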